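Clip the cover onto the stainless ingredient bin

TASK

Pick up the white cover by its grip rib, set its plug into the mouth of the open steel bin and press it straight down until both steel clip arms have snapped under the bin's rim, then let go, leaving it level and fully home. Feel your way in: press only as hard as the clips need, since the thin rim bends under a heavy push. Leave the other things on the table where they are.

Things in the scene. Friction and masses are not known exactly. Their poses are not given: they have to be found in the camera images.
- bin: Open rectangular stainless bin on a base plate bolted to the table, 62 mm high. Origin: centre of its underside, on the table; x its short side, y its long side. Mouth 94 (x) x 110 (y) mm, sharp edged, 54 mm deep. Round its top runs a thin lip 6 mm thick, 112 mm over x, and over y 127 mm at the top bevelled out to 132 below; the clips catch under it at +y and -y. Over 35 N from the cover bends it.
- cover: Loose white cover, 0.26 kg (+-25 %), standing on its plug on the table. Origin: centre of the plug's underside; x short, y long. Plug 92.5 (x) x 108.5 (y) x 24 mm, square edged; on it a plate 112 x 130 x 4 mm; on that a grip rib 70 (x) x 14 (y, pinch here) mm, from 28 to 64 mm above the origin. A clip at +y and -y. Fits either way round. Fully home: plate on rim, origin 38 mm above the bin's; 1.5 mm play.
- clip_left (a joint): Rigid steel clip arm, 34 mm wide, at the cover's +y side: hangs from a pin 69 mm from the cover's centre line and 30 mm above its origin, reaching 27 mm down. Value rad: 0 sprung in (closed), growing as its hook swings outward, about 0.23 as it rides over the lip, back near 0 once snapped. Hook reaches 3 mm under the lip, wedge shaped below.
- clip_right (a joint): The same clip arm at the cover's -y side; same values. The wedges meet the lip when the plug is about 12 mm into the mouth; pushing both over it takes 15 to 25 N in all if well centred (friction varies, more if off-centre), most when the plug is 18 to 22 mm in; then the force falls as they snap shut and rises steeply when the plate meets the rim.
- spoon: Bystander: measuring spoon, 132 mm long, lying between the bin and the cover. Leave it alone.
- timer: Bystander: round kitchen timer, 68 mm across, 36 mm high, between the bin and the cover. Leave it alone.
- bowl_a: Bystander: pulp bowl, 150 mm across, 45 mm high, in the back row. Leave it alone.
- bowl_b: Bystander: pulp bowl, 150 mm across, 43 mm high, in the back row. Leave it alone.
- lidded: Bystander: domed bowl lid, 151 mm across, 47 mm high, in the back row. Leave it alone.
- tape: Bystander: roll of tape, 100 mm across, 25 mm high, at the left of the work area. Leave it alone.

How it is judged:
On the way:
1. the cover has been lifted clear off the table (height (world z) of cover above 0.035 m), for 0.2 s.
At the end, for the whole second after the job is handed in: the cover sits on the bin with its plate within 2 mm of the rim's top face, within 4 mm of centred, turned within 0.05 rad of the bin and tilted under 0.03 rad; both clip arms are closed under the lip (joint values under 0.08 rad); cover released and at rest (z of cover in the frame of bin between 0.036 and 0.04 m and horizontal distance between cover and bin below 0.004 m and angle between the y axis of cover and the y axis of bin, either way round below 0.05 rad and angle between cover's own z axis and vertical below 0.03 rad and value of joint each of clip_left, clip_right below 0.08 rad and linear speed of cover below 0.01 m/s); the robot touches nothing.
It fails at once if cover and bin are pushed against each other with more than 35 N (contact force between cover and bin above 35 N).
It fails at once if a bystander is moved more than 30 mm (distance of any of spoon, timer, bowl_a, bowl_b, lidded, tape from where it was at the start of the episode above 0.03 m).
It also fails if it takes over 64 s, if anything falls off the work surface, if the arm or the gripper's body presses on something with over 40 N, if the wrist force passes 120 N, or if a joint passes its speed limit or range.

ROBOT

A 7-joint arm with a two-finger parallel gripper is mounted at the origin on the work surface; the furniture and walls round the work are solid. World frame = base frame: x ahead of the robot, y to its left, z up, the work surface at z = 0. Lengths are in m, angles in rad, forces in N, time in s.
With the tool pointing down it reaches from about 0.425 to 1.025 m from the base axis. Payload 9.4 kg.
Tool frame: the origin (TCP) lies midway between the tips of the shut fingers; the grasp point (between the pads) lies 19 mm behind it; z points along the fingers, x is the direction in which the jaws open and shut, and the axes are right-handed (so a half turn about z gives the same grasp; the last joint's range is limited). The gripper opens to 93 mm and grips with 3 to 60 N. Pads are 15 mm wide; open, the fingers measure 128 mm over their backs; the gripper's body (75 mm by 188 mm) begins 65 mm behind the grasp point.
Start: joints at [1.243, 0.599, -0.003, 1.599, 0.002, 0.943, -0.08], TCP at [0.18, -0.702, 0.219] pointing down, gripper open.
Joint ranges: [-2.57, 2.57], [-0.35, 1.97], [-1.29, 1.29], [0.11, 2.56], [-1.05, 4.19], [0.11, 1.86], [-2.63, 2.63]. Speed limits (rad/s): [2.22, 2.22, 3.01, 3.01, 3.14, 3.14, 3.14].

INTERFACE

Orientations are given as a 3x3 rotation matrix whose columns are the frame's x, y, z axes.
In Python, from plant import env gives the robot as it stands.
- The arm moves only by the tool apply_moves, never from a script. Its arguments are lists of equal length, an entry for each row: "hand": the closure, from 0 (fully open) to 1 (shut); "linear": the shift along the world's x, y, z in m, a list of three; "spin": the turn about the world's z in rad. A call has 1 to 12 rows; each row shifts and turns the commanded pose from where the row before left it; what a row does not reach is not made up. A row lasts 1/12 s, in which the tool goes at most 41.7 mm and 7.16 degrees, less where a joint would pass 70% of its speed; a pose out of reach is approached as far as the arm can. A call with a gripper value outside its range is refused whole. The fingers move at their own pace and stop on an object; "force" is the grip in N (left out, the last holds). Time passes only in rows, so rows that do not move let the fingers close. It gives the time, the measured TCP pose, the force and the opening at its end, in the units of the state.
- env.sense(): the state, without advancing time (a new reading comes with each control period).
- env.snapshot(name): name is "scene" or "top"; returns the picture (420x560x3 uint8, blue, green, red); there is no depth.
- env.camera_model(name): a dict with "camera_matrix" (3x3 intrinsics, pixels), "eye" and "attitude" of the camera in the world. Camera axes: x right, y up, looking along -z (the intrinsics and any distortion apply to the point x, -y, -z); pixel columns grow to the right and rows downward; lengths in m; the calibration is good to about 2 mm. A picture is of the moment at which its call begins. camera_model takes no time and is no camera call.
- env.hand_in(): hands the job in, once; it reports no verdict.
Trained networks look in the newest picture that a camera, given by its name, has taken for a name from the list of things; names that differ only in an ending like _2 or _b are one class to them, and where a whole thing is asked for, a point or a joint stands for the part that bears it (a point fixed in the world has none). Each returns a list of dicts, best first, with "score" (0 to 1); they miss things now and then, are a little off and sometimes report something else, mostly with a low value. They report only what shows in the picture. A call takes as long as a camera call.
- env.recognise(camera, query): "bbox" ([centre column, centre row, width, height] in pixels, round what is visible of it).
The state is a dict: "clock": time; "qpos": joint angles; "qvel": joint speeds; "joint_efforts": joint torques, N m; "ee_pos": TCP position; "tcp_rot": TCP orientation; "wrist_force": force on the tool from outside, world axes, zero at the start; "torque": the same for the moment, N m; "finger_gap": finger opening in m.
Only numpy, scipy, OpenCV 4.12 (cv2) and the standard library are available. Lean on these libraries where they do the work, as an engineer would, in place of code of your own. Each camera call takes 0.05 s, during which the arm holds its last target.

## Working session

There is one attempt and no reset: what is moved stays moved. The work goes in short steps, Python scripts to look and compute and a tool call to move; the robot and the scene stay as the last step left them, time stands still between calls to the robot, and variables do not carry over. Pictures are saved under pics/ and viewed, and the job is handed in when it is done.

Besides the shell and the picture viewer there is one more tool, called after "Request:" as name([rows], argument=value, ...), one row to a line, values as JSON. apply_moves: Moves the arm, as the interface text tells. Its arguments: {"type":"object","properties":{"hand":{"type":"array","items":{"type":"number"}},"linear":{"type":"array","items":{"type":"array","items":{"type":"number"}}},"spin":{"type":"array","items":{"type":"number"}},"force":{"type":"number"}},"required":["hand","linear","spin"]}

```bash
ls; mkdir -p pics
python3 - <<'E'
from plant import env
import cv2, numpy as np
s=env.sense()
for k,v in s.items(): print(k,np.round(v,3).tolist())
for n in ["scene","top"]:
    im=env.snapshot(n); cv2.imwrite(f"pics/{n}0.png",im)
    m=env.camera_model(n); print(n,{k:np.round(v,4).tolist() if not isinstance(v,str) else v for k,v in m.items()})
    for q in ["bin","cover","clip_left","spoon","timer"]:
        r=env.recognise(n,q); print(q,[(np.round(d["bbox"],1).tolist(),round(d["score"],2)) for d in r[:3]])
print(env.sense()["clock"])
E
```

```text
pics
clock 0.0
qpos [1.243, 0.6, -0.003, 1.6, 0.002, 0.943, -0.08]
qvel [0.002, 0.001, 0.0, -0.001, -0.003, -0.001, -0.002]
joint_efforts [0.001, -76.508, 1.498, -25.235, -0.052, 0.017, 0.0]
ee_pos [0.18, -0.702, 0.218]
tcp_rot [[0.248, -0.969, -0.001], [-0.969, -0.248, 0.001], [-0.002, 0.0, -1.0]]
wrist_force [0.309, -0.0, -0.435]
torque [0.022, 0.049, -0.018]
finger_gap 0.093
scene {'camera_matrix': [[408.3737, 0.0, 287.0053], [0.0, 408.3737, 208.1173], [0.0, 0.0, 1.0]], 'eye': [-0.0595, 0.6627, 0.6566], 'attitude': [[-0.67, 0.4266, -0.6075], [-0.7423, -0.3723, 0.5572], [0.0115, 0.8243, 0.5661]]}
bin [([298.2, 248.4, 70.3, 65.5], 0.78), ([182.7, 232.8, 46.4, 21.7], 0.69)]
cover [([351.2, 196.1, 52.0, 37.7], 0.62)]
clip_left [([336.2, 207.2, 7.9, 11.0], 0.6)]
spoon [([314.5, 212.6, 26.2, 17.1], 0.71)]
timer [([353.7, 240.4, 23.0, 22.0], 0.89)]
top {'camera_matrix': [[379.9178, 0.0, 283.3946], [0.0, 379.9178, 214.0892], [0.0, 0.0, 1.0]], 'eye': [0.4303, 0.0666, 1.069], 'attitude': [[0.0262, 0.9887, -0.1478], [-0.9996, 0.0241, -0.0163], [-0.0126, 0.1481, 0.9889]]}
bin [([261.9, 253.2, 52.8, 52.7], 0.68)]
cover [([371.0, 231.3, 54.2, 48.0], 0.6)]
clip_left [([314.9, 276.5, 24.2, 21.0], 0.74)]
spoon [([314.8, 223.2, 41.2, 13.1], 0.73), ([272.1, 157.2, 51.5, 54.2], 0.51)]
timer [([315.5, 275.4, 25.8, 21.5], 0.64)]
0.6
```

Run:
```python
import cv2, numpy as np
a=cv2.imread("pics/top0.png")[190:310,210:420]; cv2.imwrite("pics/topc.png",cv2.resize(a,None,fx=3.8,fy=3.8,interpolation=cv2.INTER_CUBIC))
a=cv2.imread("pics/scene0.png")[150:300,240:420]; cv2.imwrite("pics/scenec.png",cv2.resize(a,None,fx=4,fy=4,interpolation=cv2.INTER_CUBIC))
```

```text
(no output)
```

View pics/top0.png

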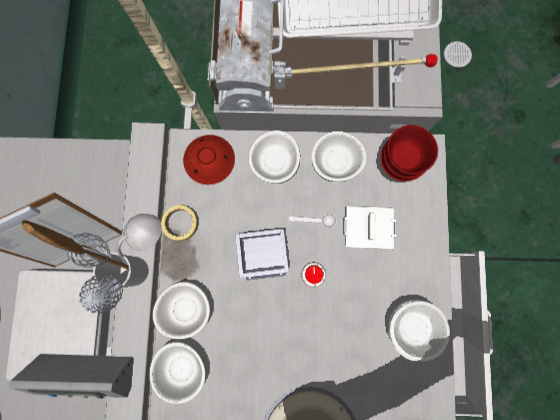

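View pics/scene0.png

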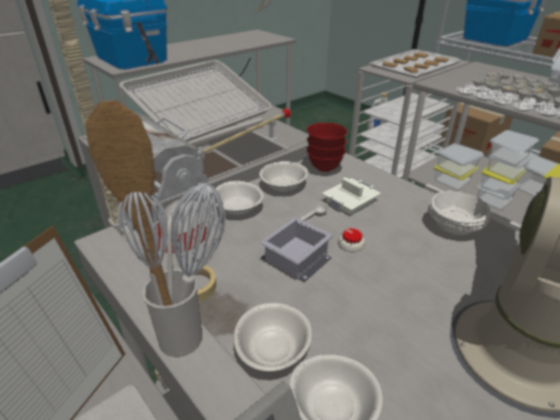

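```bash
ls pics
```

```text
scene0.png
scenec.png
top0.png
topc.png
```

View pics/topc.png

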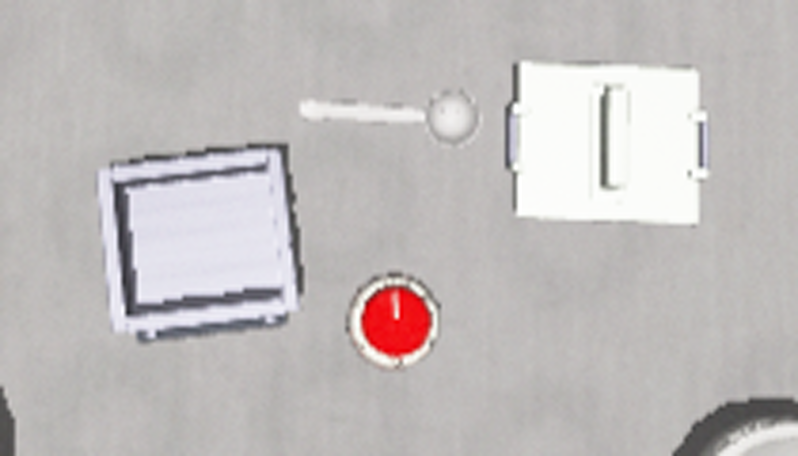

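View pics/scenec.png

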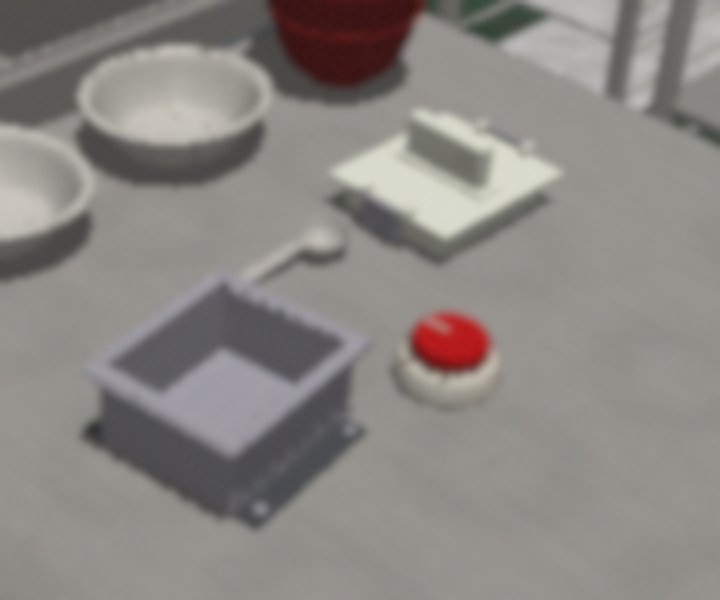

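```bash
cat > vis.py <<'E'
import numpy as np, cv2
from scipy.optimize import least_squares
from scipy.ndimage import map_coordinates, gaussian_filter
def proj(m,P):
    R=np.array(m["attitude"]);e=np.array(m["eye"]);K=np.array(m["camera_matrix"])
    p=(np.atleast_2d(P)-e)@R; p=np.c_[p[:,0],-p[:,1],-p[:,2]]; p=p@K.T
    return p[:,:2]/p[:,2:]
def unproj(m,uv,z):
    R=np.array(m["attitude"]);e=np.array(m["eye"]);K=np.array(m["camera_matrix"])
    uv=np.atleast_2d(uv); d=np.c_[uv,np.ones(len(uv))]@np.linalg.inv(K).T
    d=np.c_[d[:,0],-d[:,1],-d[:,2]]@R.T
    t=(z-e[2])/d[:,2]; return e+t[:,None]*d
def pose(p,L,z0):
    x,y,a=p[:3]; c,s=np.cos(a),np.sin(a)
    L=np.asarray(L); return np.c_[x+c*L[:,0]-s*L[:,1],y+s*L[:,0]+c*L[:,1],z0+L[:,2]]
def fit(m,img,p0,edges,z0,w=3.0,n=25,iters=6,verbose=True):
    """edges: list of (A,B,name); finds strongest gradient along normal, robust LSQ on x,y,yaw"""
    g=gaussian_filter(cv2.cvtColor(img,cv2.COLOR_BGR2GRAY).astype(float),0.6)
    p=np.array(p0,float)
    for it in range(iters):
        ww=max(w*(0.7**it),1.5)
        obs=[]
        for A,B,sg,nm in edges:
            t=np.linspace(0.06,0.94,n)[:,None]; L=np.array(A)*(1-t)+np.array(B)*t
            q=proj(m,pose(p,L,z0)); d=q[-1]-q[0]; d/=np.hypot(*d); nn=np.array([-d[1],d[0]])
            s=np.arange(-ww,ww+.01,.1)
            X=q[:,None,:]+s[None,:,None]*nn
            pr=map_coordinates(g,[X[...,1],X[...,0]],order=3)
            gr=np.gradient(pr,axis=1)/.1
            ga=np.abs(gr) if sg==0 else np.maximum(gr*sg,0)
            for i in range(n):
                k=ga[i].argmax()
                if ga[i,k]<6 or k in(0,len(s)-1): continue
                obs.append((L[i],nn,q[i]+s[k]*nn,nm))
        Ls=np.array([o[0] for o in obs]);N=np.array([o[1] for o in obs]);Q=np.array([o[2] for o in obs])
        f=lambda p:((proj(m,pose(p,Ls,z0))-Q)*N).sum(1)
        r=least_squares(f,p,loss="soft_l1",f_scale=0.3,x_scale=[1e-3,1e-3,1e-2]); p=r.x
    if verbose:
        res=f(p); nm=np.array([o[3] for o in obs])
        for k in dict.fromkeys(nm): print("  ",k,(nm==k).sum(),"mean %.2f std %.2f px"%(res[nm==k].mean(),res[nm==k].std()))
    return p
def rect(hx,hy,z,nm,sides="xXyY"):
    c={"x":((-hx,-hy,z),(-hx,hy,z)),"X":((hx,-hy,z),(hx,hy,z)),"y":((-hx,-hy,z),(hx,-hy,z)),"Y":((-hx,hy,z),(hx,hy,z))}
    return [(*c[s],0,nm+s) for s in sides]
def draw(m,img,items,roi,f,out):
    r0,r1,c0,c1=roi; im=cv2.resize(img[r0:r1,c0:c1],None,fx=f,fy=f,interpolation=cv2.INTER_CUBIC)
    for p,edges,z0,col in items:
        for A,B,_,nm in edges:
            q=(proj(m,pose(p,[A,B],z0))-[c0,r0]+.5)*f-.5
            cv2.line(im,*[tuple(int(round(v)) for v in a) for a in q],col,1,cv2.LINE_AA)
    cv2.imwrite(out,im)
BIN_IN=rect(.047,.055,.062,"in"); BIN_OUT=rect(.056,.0635,.062,"out","xX")+rect(.056,.066,.056,"outlow","yY")
PLATE=rect(.056,.065,.028,"plT"); PLATEL=rect(.056,.065,.024,"plB"); RIB=rect(.035,.007,.064,"rib")
E
cat > a.py <<'E'
from vis import *
from plant import env
m=env.camera_model("top"); img=cv2.imread("pics/top0.png")
cc=unproj(m,[[346.05,206.3],[393.7,208.4],[393.4,248.7],[345.5,246.3]],.028); print(cc.round(4))
c0=cc.mean(0); ya=np.arctan2(*( (cc[0]-cc[1])[:2][::-1]))-np.pi/2
pc=fit(m,img,[c0[0],c0[1],ya],PLATE,0); print("cover",pc.round(4))
pr=fit(m,img,pc,RIB,0); print("rib",pr.round(4))
f=lambda a:(np.array(a)+.5)/3.8-.5+[210,190]
bb=unproj(m,[f(a) for a in [(100,168),(283,148),(300,310),(115,332)]],.062); print(bb.round(4))
b0=bb.mean(0); yb=np.arctan2(*((bb[0]-bb[1])[:2][::-1]))-np.pi/2
pb=fit(m,img,[b0[0],b0[1],yb],BIN_IN,0); print("bin in",pb.round(4))
pb2=fit(m,img,pb,BIN_OUT,0); print("bin out",pb2.round(4))
draw(m,img,[(pc,PLATE,0,(0,0,255)),(pr,RIB,0,(0,200,0)),(pb,BIN_IN,0,(0,0,255)),(pb2,BIN_OUT,0,(0,200,0))],(190,310,210,420),3.8,"pics/ov1.png")
ms=env.camera_model("scene"); im=cv2.imread("pics/scene0.png")
ps=fit(ms,im,pc,PLATE,0); print("scene cover",ps.round(4))
pbs=fit(ms,im,pb,BIN_IN,0); print("scene bin",pbs.round(4))
draw(ms,im,[(ps,PLATE,0,(0,0,255)),(pbs,BIN_IN,0,(0,0,255)),(pbs,BIN_OUT,0,(0,200,0))],(150,300,240,420),4,"pics/ov2.png")
E
python3 a.py
```

```text
[[ 0.612  -0.0894  0.028 ]
 [ 0.6092 -0.2209  0.028 ]
 [ 0.4979 -0.2183  0.028 ]
 [ 0.5011 -0.0881  0.028 ]]
   plTx 25 mean 0.11 std 0.23 px
   plTX 25 mean -0.15 std 0.25 px
   plTy 22 mean 0.02 std 0.11 px
   plTY 18 mean -0.08 std 0.25 px
cover [ 0.5555 -0.1542 -0.0152]
   ribx 25 mean 0.77 std 0.29 px
   ribX 25 mean -0.83 std 0.36 px
   riby 9 mean -1.05 std 0.10 px
   ribY 25 mean 0.20 std 0.27 px
rib [ 0.5555 -0.1484 -0.0473]
[[0.5245 0.2082 0.062 ]
 [0.5418 0.0803 0.062 ]
 [0.4298 0.0657 0.062 ]
 [0.4115 0.1928 0.062 ]]
   inx 24 mean 0.01 std 0.19 px
   inX 24 mean -0.01 std 0.16 px
   iny 25 mean -0.02 std 0.15 px
   inY 24 mean 0.02 std 0.29 px
bin in [0.478  0.1292 0.143 ]
   outx 24 mean 0.60 std 0.26 px
   outX 24 mean -0.60 std 0.22 px
   outlowY 25 mean 0.01 std 0.19 px
bin out [0.4777 0.1283 0.1448]
   plTx 25 mean 0.14 std 0.11 px
   plTX 20 mean -0.24 std 0.41 px
   plTy 25 mean 0.21 std 0.47 px
   plTY 25 mean -0.08 std 0.22 px
scene cover [ 0.5518 -0.1481 -0.0072]
   inx 14 mean -0.24 std 0.15 px
   inX 23 mean 0.13 std 0.09 px
   iny 4 mean 0.09 std 0.83 px
   inY 2 mean -0.02 std 0.10 px
scene bin [0.4749 0.1293 0.1493]
```

View pics/ov1.png

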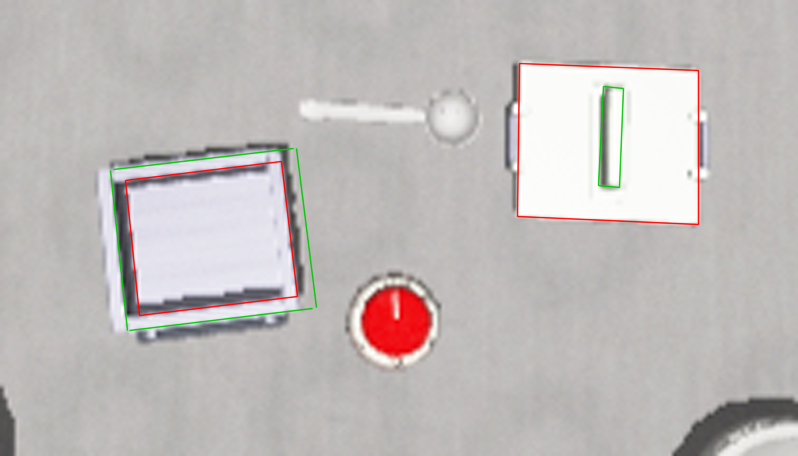

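View pics/ov2.png

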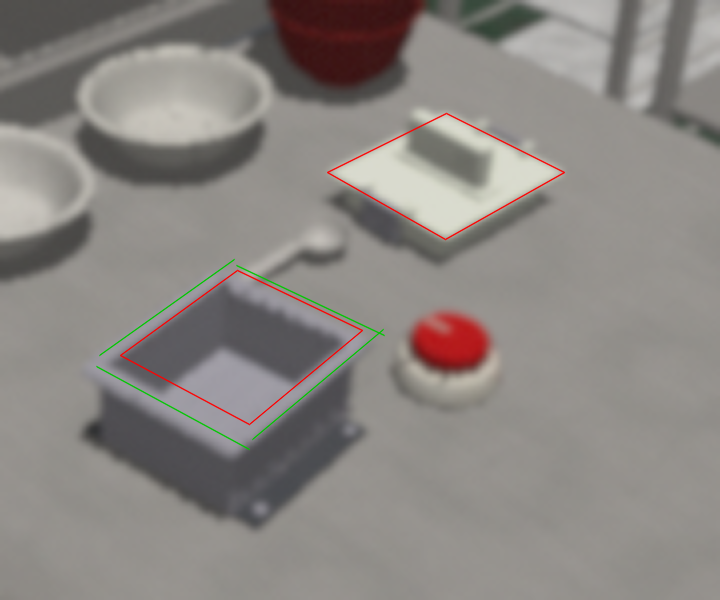

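Run:
```python
import cv2
a=cv2.imread("pics/top0.png")[222:284,230:298]; cv2.imwrite("pics/binz.png",cv2.resize(a,None,fx=9,fy=9,interpolation=cv2.INTER_CUBIC))
```

```text
(no output)
```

View pics/binz.png

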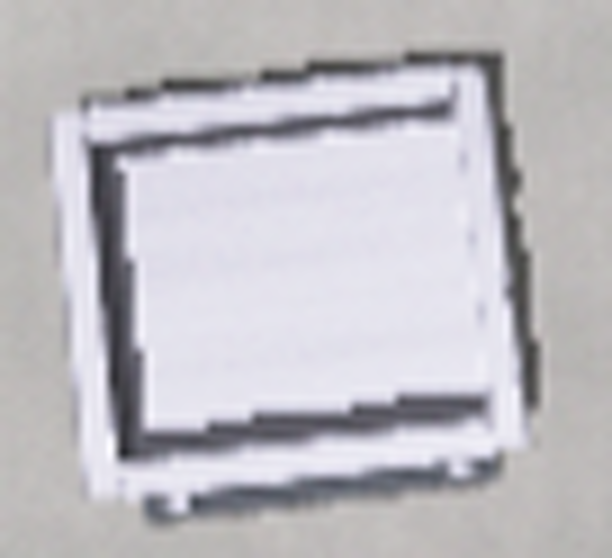

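```bash
cat > b.py <<'E'
from vis import *
from plant import env
m=env.camera_model("top"); img=cv2.imread("pics/top0.png")
f=lambda a:(np.array(a)+.5)/9-.5+[230,222]
def init(c,z):
    b=unproj(m,[f(a) for a in c],z); b0=b.mean(0)
    v=(b[0]-b[1]+b[3]-b[2])[:2]; print("sides",np.linalg.norm(b-np.roll(b,-1,0),axis=1).round(4))
    return [b0[0],b0[1],np.arctan2(v[1],v[0])-np.pi/2]
i1=init([(52,115),(485,68),(527,445),(95,498)],.062); print("init outer",np.round(i1,4))
i2=init([(92,145),(450,100),(495,410),(125,460)],.062); print("init inner",np.round(i2,4))
OUT=rect(.056,.0635,.062,"out")
for nm,E in (("in",BIN_IN),("out",OUT),("both",BIN_IN+OUT)):
    p=fit(m,img,i1,E,0,w=1.8); print(nm,p.round(4))
draw(m,img,[(p,BIN_IN,0,(0,0,255)),(p,OUT,0,(0,150,0))],(222,284,230,298),9,"pics/binov.png")
ms=env.camera_model("scene"); im=cv2.imread("pics/scene0.png")
for e in (p,):
  ps=fit(ms,im,e,OUT,0,w=4); print("scene out",ps.round(4))
  ps=fit(ms,im,e,BIN_IN,0,w=4); print("scene in",ps.round(4))
draw(ms,im,[(ps,BIN_IN,0,(0,0,255)),(ps,OUT,0,(0,200,0))],(210,290,250,345),8,"pics/binov2.png")
E
python3 b.py
```

```text
sides [0.1289 0.1111 0.1267 0.1128]
init outer [0.4764 0.1377 0.1402]
sides [0.1066 0.0918 0.1088 0.0927]
init inner [0.4771 0.1375 0.1548]
   inx 25 mean -0.00 std 0.17 px
   inX 25 mean -0.00 std 0.17 px
   iny 13 mean 0.12 std 0.41 px
   inY 25 mean -0.06 std 0.15 px
in [0.4765 0.1387 0.1456]
   outx 25 mean 0.62 std 0.26 px
   outX 25 mean -0.60 std 0.21 px
   outy 25 mean -0.31 std 0.17 px
   outY 25 mean 0.34 std 0.22 px
out [0.4762 0.1384 0.1424]
   inx 25 mean -0.03 std 0.18 px
   inX 25 mean -0.02 std 0.15 px
   iny 13 mean 0.17 std 0.39 px
   inY 25 mean -0.02 std 0.15 px
   outx 25 mean 0.70 std 0.25 px
   outX 25 mean -0.50 std 0.21 px
   outy 25 mean -0.36 std 0.17 px
   outY 25 mean 0.28 std 0.21 px
both [0.4765 0.1386 0.1444]
   outx 25 mean -0.05 std 0.24 px
   outy 5 mean 1.20 std 0.09 px
   outY 23 mean -0.13 std 0.33 px
scene out [0.4702 0.1479 0.1425]
   inx 12 mean -0.16 std 0.14 px
   inX 25 mean 0.07 std 0.30 px
   iny 25 mean 0.02 std 0.43 px
scene in [0.4724 0.1464 0.1624]
```

View pics/binov.png

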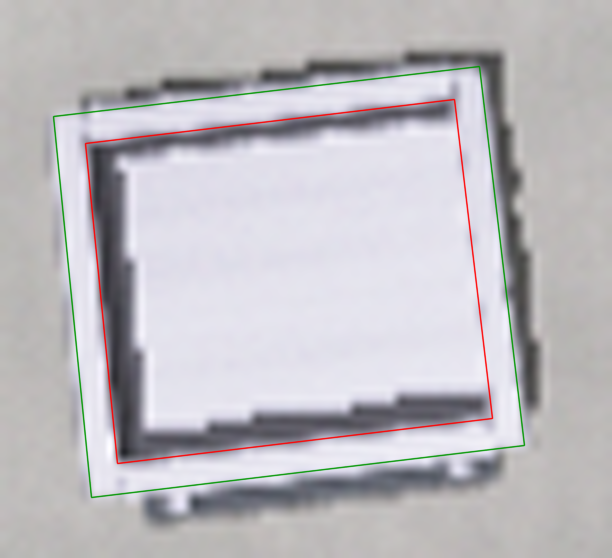

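View pics/binov2.png

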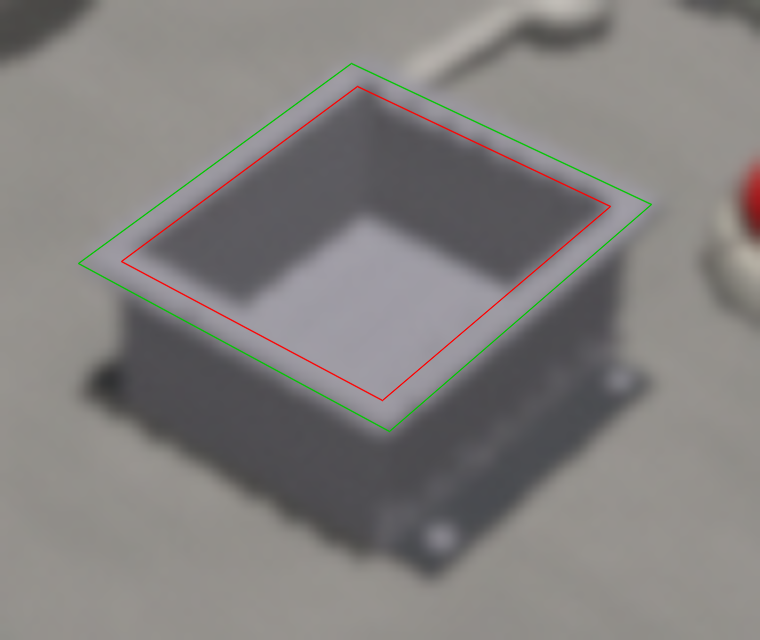

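Request:
apply_moves([
  [0.0187,0.0275,0],
  [0.0187,0.0275,0],
  [0.0187,0.0275,0],
  [0.0187,0.0275,0],
  [0.0187,0.0275,0],
  [0.0187,0.0275,0],
  [0.0187,0.0275,0],
  [0.0187,0.0275,0],
  [0.0187,0.0275,0],
  [0.0187,0.0275,0],
  [0.0187,0.0275,0],
  [0.0187,0.0275,0],
], hand=[0.4,0.4,0.4,0.4,0.4,0.4,0.4,0.4,0.4,0.4,0.4,0.4], spin=[-0.0133,-0.0133,-0.0133,-0.0133,-0.0133,-0.0133,-0.0133,-0.0133,-0.0133,-0.0133,-0.0133,-0.0133], force=30)

```text
clock: 1.6
ee_pos: [0.4051, -0.371, 0.2189]
tcp_rot: [[0.09, -0.996, 0.0], [-0.996, -0.09, -0.0], [0.0, -0.0, -1.0]]
wrist_force: [0.6, -0.1, 0.2]
finger_gap: 0.0558
```

Request:
apply_moves([
  [0.0187,0.0273,-0.01],
  [0.0187,0.0273,-0.01],
  [0.0187,0.0273,-0.01],
  [0.0187,0.0273,-0.01],
  [0.0187,0.0273,-0.01],
  [0.0187,0.0273,-0.01],
  [0.0187,0.0273,-0.01],
  [0.0187,0.0273,-0.01],
  [0,0,0],
  [0,0,0],
], hand=[0.4,0.4,0.4,0.4,0.4,0.4,0.4,0.4,0.4,0.4], spin=[-0.0131,-0.0131,-0.0131,-0.0131,-0.0131,-0.0131,-0.0131,-0.0131,0,0])

```text
clock: 2.43
ee_pos: [0.5548, -0.1517, 0.138]
tcp_rot: [[-0.009, -1.0, -0.001], [-1.0, 0.009, 0.001], [-0.001, 0.001, -1.0]]
wrist_force: [-0.3, -1.9, 0.6]
finger_gap: 0.0555
```

Run:
```python
from plant import env
import cv2
from vis import *
s=env.sense(); print(s["ee_pos"].round(4) if hasattr(s["ee_pos"],"round") else s["ee_pos"])
out=[]
for n,r in (("top",(180,280,310,430)),("scene",(130,250,290,420))):
    im=env.snapshot(n); cv2.imwrite(f"pics/{n}1.png",im); m=env.camera_model(n)
    a=cv2.resize(im[r[0]:r[1],r[2]:r[3]],None,fx=5,fy=5,interpolation=cv2.INTER_CUBIC)
    q=(proj(m,[s["ee_pos"],[s["ee_pos"][0],s["ee_pos"][1],.064]])-[r[2],r[0]]+.5)*5
    for p in q: cv2.circle(a,tuple(int(v) for v in p),4,(0,0,255),1)
    cv2.imwrite(f"pics/{n}1c.png",a)
```

```text
[ 0.5548 -0.1517  0.138 ]
```

View pics/top1c.png

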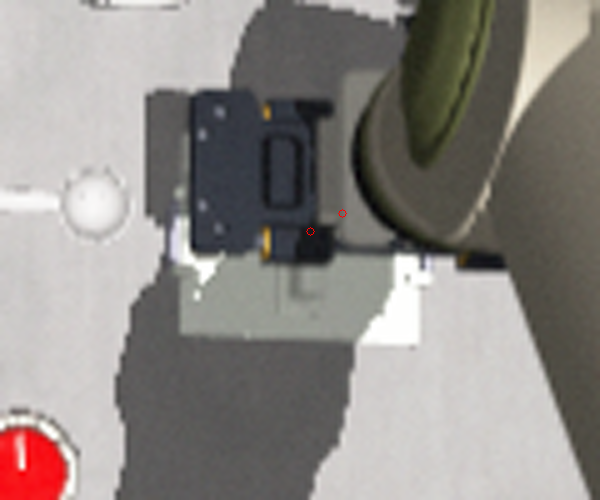

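View pics/scene1c.png

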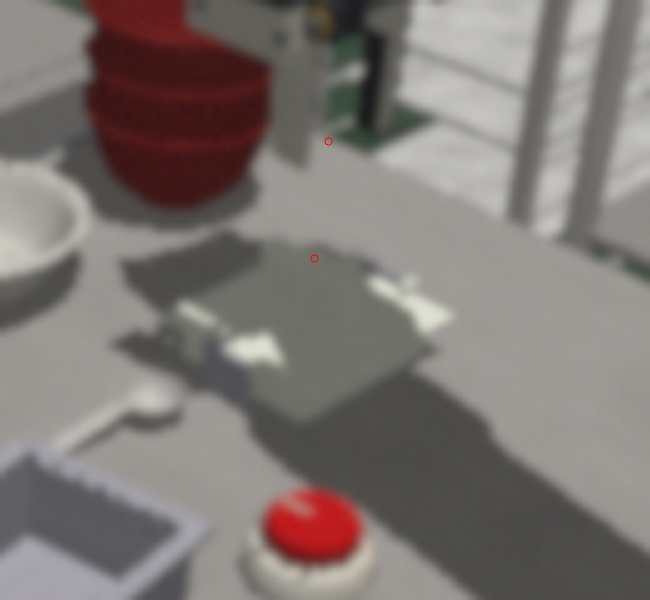

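Request:
apply_moves([
  [0.0007,-0.0025,-0.012],
  [0,0,-0.012],
  [0,0,-0.012],
  [0,0,-0.012],
  [0,0,-0.012],
  [0,0,-0.012],
  [0,0,-0.012],
  [0,0,-0.01],
  [0,0,-0.008],
  [0,0,-0.003],
  [0,0,0],
], hand=[0.4,0.4,0.4,0.4,0.4,0.4,0.4,0.4,0.4,0.4,0.4], spin=[-0.006,0,0,0,0,0,0,0,0,0,0])

```text
clock: 3.45
ee_pos: [0.5542, -0.1564, 0.0328]
tcp_rot: [[-0.02, -1.0, -0.001], [-1.0, 0.02, 0.0], [-0.0, 0.001, -1.0]]
wrist_force: [-0.7, 0.3, 0.5]
finger_gap: 0.0559
```

Run:
```python
from plant import env
import cv2
from vis import *
s=env.sense(); print(np.round(s["ee_pos"],4),np.round(s["wrist_force"],2))
for n,r in (("top",(180,280,310,430)),("scene",(150,230,310,410))):
    im=env.snapshot(n); cv2.imwrite(f"pics/{n}2.png",im); 
    f=5 if n=="top" else 7
    a=cv2.resize(im[r[0]:r[1],r[2]:r[3]],None,fx=f,fy=f,interpolation=cv2.INTER_CUBIC)
    cv2.imwrite(f"pics/{n}2c.png",a)
```

```text
[ 0.5542 -0.1564  0.0328] [-0.66  0.35  0.45]
```

View pics/scene2c.png

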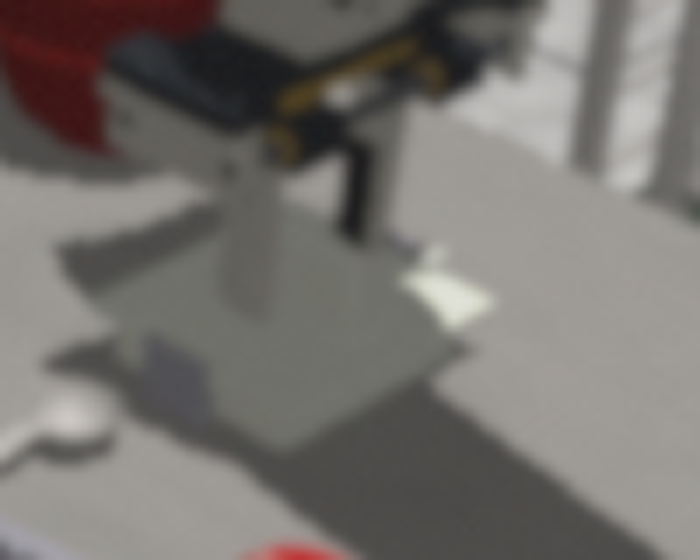

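View pics/top2c.png

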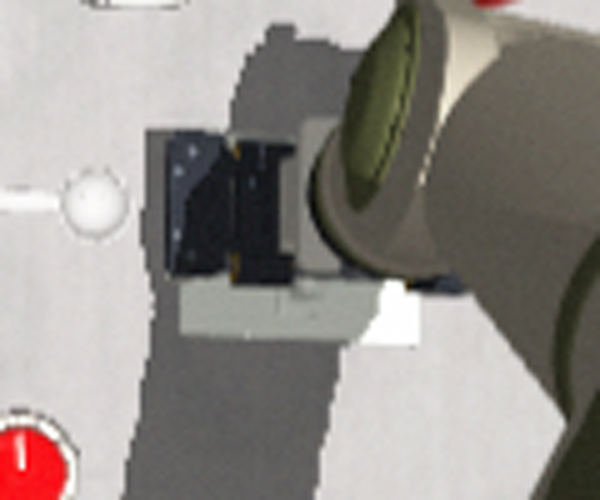

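Request:
apply_moves([
  [0,0,0],
  [0,0,0],
  [0,0,0],
  [0,0,0],
  [0,0,0],
  [0,0,0],
  [0,0,0],
  [0,0,0],
  [0,0,0],
  [0,0,0],
], hand=[0.6,0.8,1,1,1,1,1,1,1,1], spin=[0,0,0,0,0,0,0,0,0,0], force=50)

```text
clock: 4.38
ee_pos: [0.5547, -0.1561, 0.0337]
tcp_rot: [[-0.019, -1.0, 0.0], [-1.0, 0.019, 0.0], [-0.0, -0.0, -1.0]]
wrist_force: [-0.4, 1.3, 2.8]
finger_gap: 0.0136
```

Request:
apply_moves([
  [0,0,0.004],
  [0,0,0.008],
  [0,0,0.012],
  [0,0,0.012],
  [0,0,0.012],
  [0,0,0.012],
  [0,0,0.012],
  [0,0,0.01],
  [0,0,0.008],
  [0,0,0],
  [0,0,0],
], hand=[1,1,1,1,1,1,1,1,1,1,1], spin=[0,0,0,0,0,0,0,0,0,0,0])

```text
clock: 5.3
ee_pos: [0.5548, -0.1564, 0.1242]
tcp_rot: [[-0.02, -1.0, 0.001], [-1.0, 0.02, -0.0], [0.0, -0.001, -1.0]]
wrist_force: [-0.1, 0.5, -3.6]
finger_gap: 0.0138
```

```bash
cat > look.py <<'E'
import sys
from plant import env
from vis import *
k=sys.argv[1]
s=env.sense(); print(np.round(s["ee_pos"],4),np.round(s["wrist_force"],2),np.round(s["torque"],2),s["finger_gap"])
rt,rs=eval(sys.argv[2]),eval(sys.argv[3])
for n,r in (("top",rt),("scene",rs)):
    im=env.snapshot(n); cv2.imwrite(f"pics/{n}{k}.png",im)
    f=min(800/(r[3]-r[2]),600/(r[1]-r[0]))
    cv2.imwrite(f"pics/{n}{k}c.png",cv2.resize(im[r[0]:r[1],r[2]:r[3]],None,fx=f,fy=f,interpolation=cv2.INTER_CUBIC))
E
python3 look.py 3 "(180,280,310,430)" "(110,230,310,430)"
```

```text
[ 0.5548 -0.1564  0.1242] [-0.1   0.55 -3.64] [ 0.06 -0.01  0.03] 0.013757992606855451
```

View pics/scene3c.png

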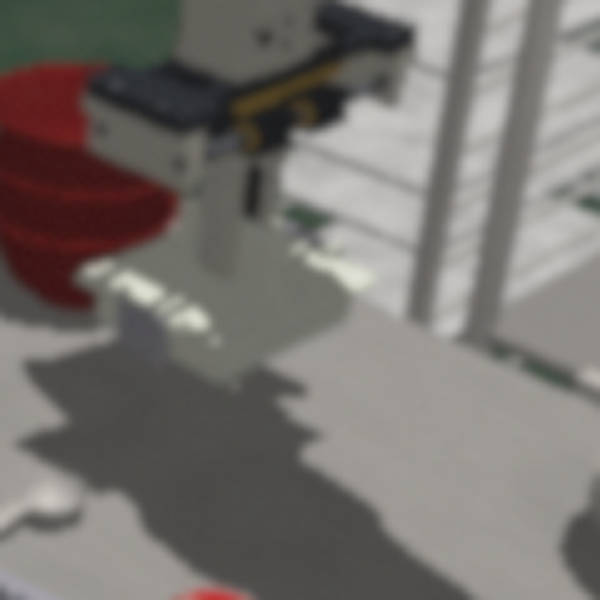

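View pics/top3c.png

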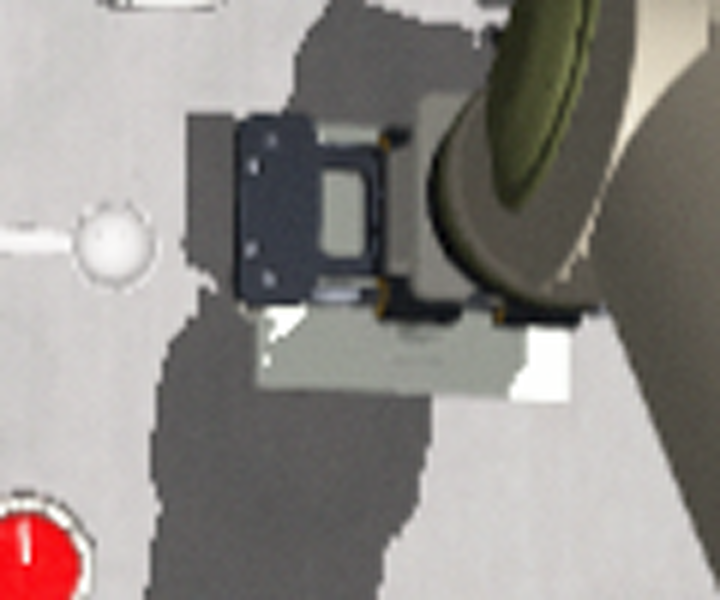

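```bash
cat >> vis.py <<'E'
def lowedges(hx,hy,z,frac=0.22):
    x0,x1=-hx,-hx+frac*2*hx
    return [((-hx,-hy,z),(-hx,hy,z),0,"x"),((x0,-hy,z),(x1,-hy,z),0,"y"),((x0,hy,z),(x1,hy,z),0,"Y")]
E
python3 - <<'E'
from vis import *
from plant import env
m=env.camera_model("top")
img=cv2.imread("pics/top3.png")
z=.0905
for w in (2,3):
    p=fit(m,img,[.5555,-.1545,-.019],lowedges(.056,.065,.028),z,w=w); print(p.round(4))
draw(m,img,[(p,PLATE,z,(0,0,255))],(180,280,310,430),6,"pics/ov3.png")
E
```

```text
x 25 mean 0.01 std 0.18 px
   y 25 mean 0.11 std 0.03 px
   Y 25 mean -0.16 std 0.20 px
[ 0.5557 -0.1578 -0.0281]
   x 25 mean 0.01 std 0.18 px
   y 25 mean 0.11 std 0.03 px
   Y 25 mean -0.16 std 0.20 px
[ 0.5557 -0.1578 -0.0281]
```

View pics/ov3.png

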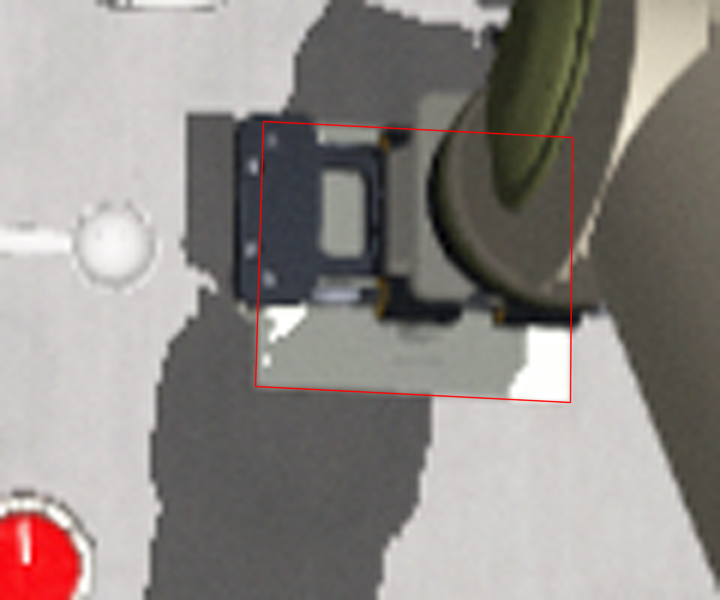

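Request:
apply_moves([
  [-0.0044,0.0165,0],
  [-0.0088,0.033,0],
  [-0.0088,0.033,0],
  [-0.0088,0.033,0],
  [-0.0088,0.033,0],
  [-0.0088,0.033,0],
  [-0.0088,0.033,0],
  [-0.0088,0.033,0],
  [-0.0088,0.033,0],
  [-0.0044,0.016,0],
  [0,0,0],
  [0,0,0],
], hand=[1,1,1,1,1,1,1,1,1,1,1,1], spin=[0.0083,0.0183,0.0183,0.0183,0.0183,0.0183,0.0183,0.0183,0.0183,0.0083,0,0])

```text
clock: 6.4
ee_pos: [0.4749, 0.141, 0.1231]
tcp_rot: [[0.145, -0.989, -0.001], [-0.989, -0.145, -0.0], [0.0, 0.001, -1.0]]
wrist_force: [0.1, -0.2, -2.4]
finger_gap: 0.0135
```

```bash
python3 look.py 4 "(200,300,210,330)" "(150,300,230,410)"
```

```text
[0.4749 0.141  0.1231] [ 0.09 -0.17 -2.37] [-0.07 -0.03 -0.04] 0.013525393029456127
```

View pics/scene4c.png

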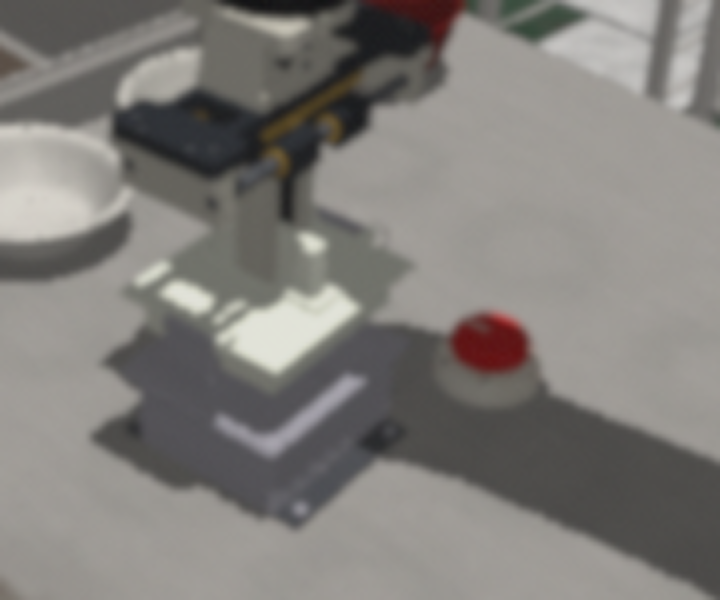

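View pics/top4c.png

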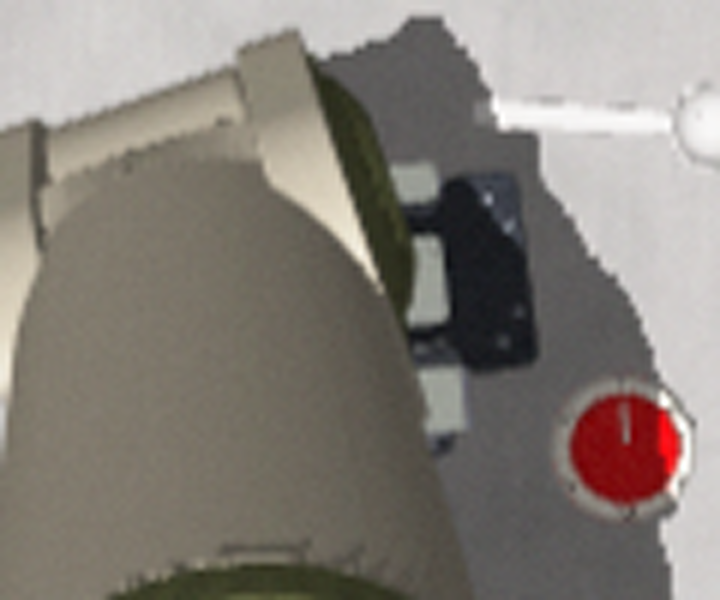

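```bash
cat > c.py <<'E'
from vis import *
from plant import env
m=env.camera_model("top"); ms=env.camera_model("scene")
img=cv2.imread("pics/top4.png"); im=cv2.imread("pics/scene4.png")
z=.1231-.0337
a0=.1440
hx,hy=.056,.065
# top: corner edges -y side between x -hx..+.1hx and the small -x bit
E=[((-hx,-hy,.028),(-.035,-hy,.028),0,"y"),((-hx,-hy,.028),(-hx,-hy+.012,.028),0,"x")]
for z_ in (z,):
  for a in (.14,.147):
    L=lambda p: None
    p=fit(m,img,[.4765,.1395,a],E,z_,w=2.5); print("top",p.round(4))
draw(m,img,[(p,PLATE,z,(0,0,255))],(220,290,250,320),8,"pics/ov4t.png")
E=[((-hx,-hy,.028),(-hx,hy,.028),0,"x"),((-hx,hy,.024),(hx,hy,.024),0,"YB"),((-hx,-hy,.024),(-hx,hy,.024),0,"xB"),((-hx,-hy,.028),(hx,-hy,.028),0,"y")]
p=fit(ms,im,[.473,.146,.145],E,z,w=3); print("scene",p.round(4))
draw(ms,im,[(p,PLATE,z,(0,0,255)),(p,RIB,z,(0,255,0))],(190,270,250,350),8,"pics/ov4s.png")
E
python3 c.py
```

```text
y 25 mean -0.00 std 0.13 px
   x 25 mean 0.00 std 0.10 px
top [0.4757 0.1414 0.1463]
   y 25 mean -0.00 std 0.13 px
   x 25 mean 0.00 std 0.10 px
top [0.4758 0.1414 0.1455]
   x 21 mean 0.46 std 0.13 px
   YB 17 mean -0.18 std 0.48 px
   xB 21 mean -0.60 std 0.29 px
   y 9 mean 0.73 std 0.54 px
scene [0.4739 0.1405 0.145 ]
```

View pics/ov4t.png

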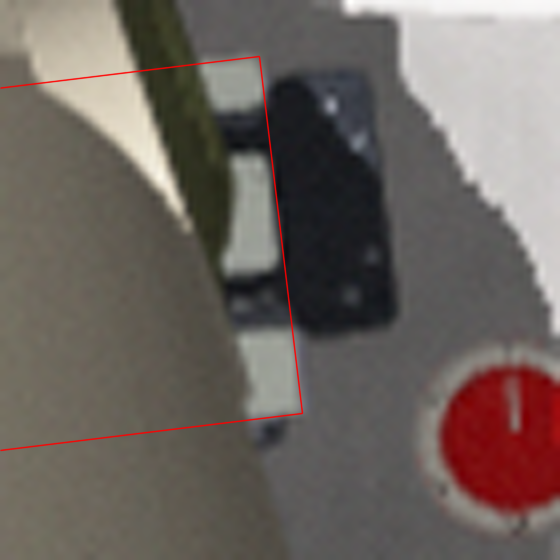

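View pics/ov4s.png

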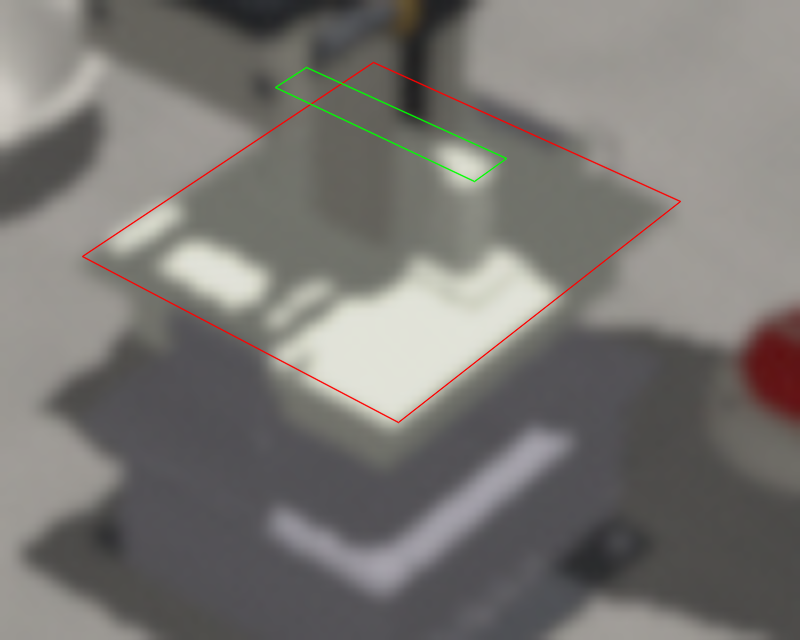

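```bash
cat > d.py <<'E'
from vis import *
from plant import env
ms=env.camera_model("scene")
im0=cv2.imread("pics/scene0.png"); im=cv2.imread("pics/scene4.png")
z=.1231-.0337; hx,hy=.056,.065
E=[((-hx,-hy,.028),(-hx,hy,.028),0,"x"),((-hx,hy,.028),(hx,hy,.028),0,"Y"),((hx,-.02,.028),(hx,hy,.028),0,"X"),((-hx,-hy,.028),(-.02,-hy,.028),0,"y")]
def fixyaw(ms,im,p0,E,z,w,yaw):
    # refit with yaw pinned by re-projection: iterate
    p=np.array(p0)
    for _ in range(3): p=fit(ms,im,[p[0],p[1],yaw],E,z,w=w,iters=1,verbose=_==2); 
    return p
for init in ([.4705,.146,.145],[.472,.1475,.145],[.4705,.1435,.145]):
    p=fit(ms,im,init,E,z,w=1.6,iters=8); print("scene cover",p.round(4))
draw(ms,im,[(p,PLATE,z,(0,0,255))],(190,270,250,350),8,"pics/ov5s.png")
OUT=rect(.056,.0635,.062,"out","XxY")
for init in ([.472,.147,.145],[.4705,.148,.145],[.473,.1455,.145]):
    p=fit(ms,im0,init,BIN_IN+OUT,0,w=1.6,iters=8); print("scene bin",p.round(4))
draw(ms,im0,[(p,BIN_IN,0,(0,0,255)),(p,OUT,0,(0,200,0))],(210,290,250,350),8,"pics/ov5b.png")
E
python3 d.py
```

```text
x 21 mean 0.05 std 0.27 px
   Y 18 mean -0.05 std 0.59 px
   X 20 mean -0.04 std 0.27 px
   y 24 mean 0.04 std 0.18 px
scene cover [0.4722 0.1438 0.1422]
   x 21 mean 0.05 std 0.27 px
   Y 18 mean -0.05 std 0.60 px
   X 20 mean -0.04 std 0.27 px
   y 24 mean 0.04 std 0.18 px
scene cover [0.4722 0.1438 0.1419]
   x 21 mean 0.06 std 0.27 px
   Y 18 mean -0.05 std 0.59 px
   X 20 mean -0.05 std 0.27 px
   y 24 mean 0.04 std 0.18 px
scene cover [0.4722 0.1438 0.1422]
   inx 11 mean -0.46 std 0.14 px
   inX 24 mean -0.16 std 0.20 px
   iny 25 mean -0.30 std 0.44 px
   outx 25 mean 0.36 std 0.23 px
   outY 23 mean 0.10 std 0.42 px
scene bin [0.4714 0.1475 0.1593]
   inx 11 mean -0.46 std 0.14 px
   inX 24 mean -0.17 std 0.20 px
   iny 25 mean -0.30 std 0.44 px
   outx 25 mean 0.36 std 0.23 px
   outY 23 mean 0.10 std 0.42 px
scene bin [0.4714 0.1475 0.1593]
   inx 11 mean -0.47 std 0.14 px
   inX 24 mean -0.16 std 0.20 px
   iny 25 mean -0.30 std 0.45 px
   outx 25 mean 0.36 std 0.24 px
   outY 23 mean 0.09 std 0.42 px
scene bin [0.4714 0.1475 0.159 ]
```

View pics/ov5s.png

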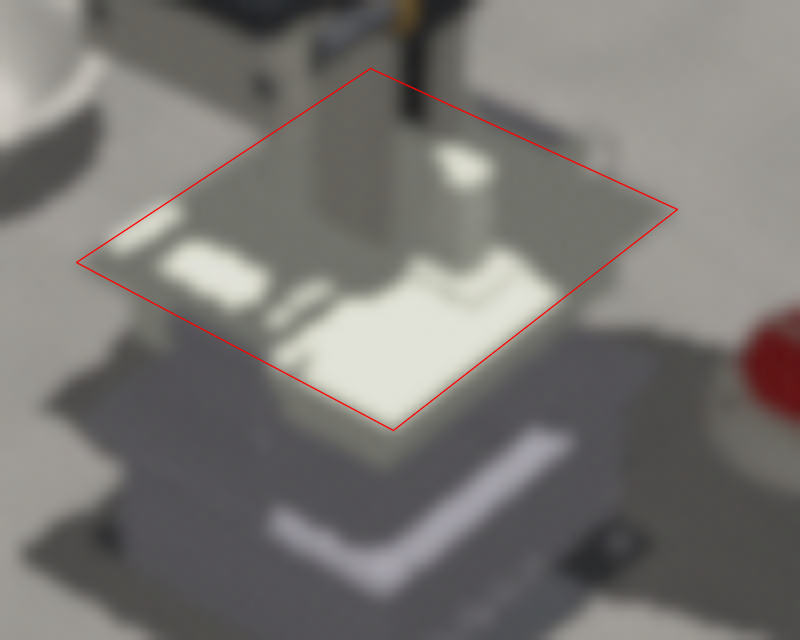

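View pics/ov5b.png

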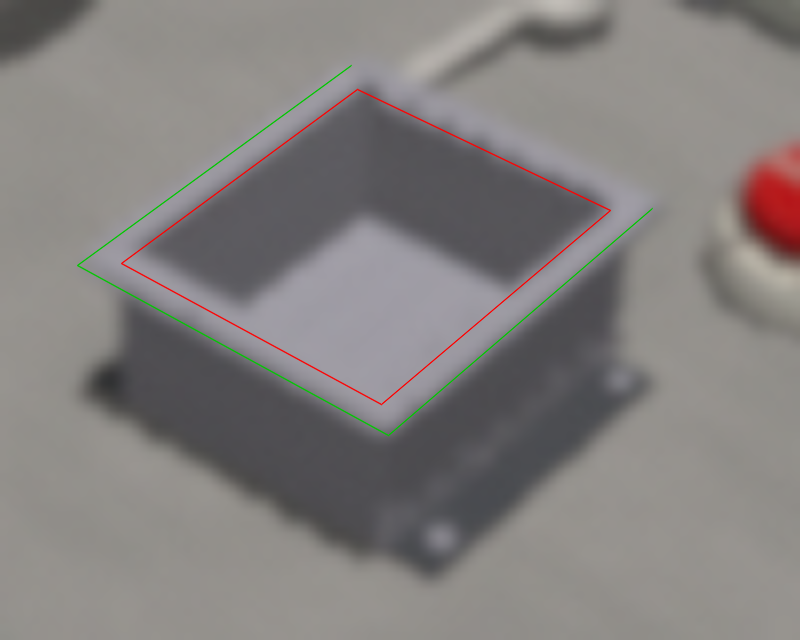

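```bash
cat > e.py <<'E'
from vis import *
from plant import env
ms=env.camera_model("scene"); m=env.camera_model("top")
im0=cv2.imread("pics/scene0.png"); im3=cv2.imread("pics/scene3.png")
INF=rect(.047,.055,.062,"in","Xy"); 
OX=rect(.056,.0635,.062,"out","xX"); OY=rect(.056,.066,.056,"outlow","Y")
for nm,E in (("inner far",INF),("outer",OX+OY),("mix",INF+OX+OY)):
  for init in ([.4725,.143,.145],[.4715,.147,.145]):
    p=fit(ms,im0,init,E,0,w=1.6,iters=8); print(nm,p.round(4))
draw(ms,im0,[(p,INF,0,(0,0,255)),(p,OX+OY,0,(0,200,0))],(210,290,250,350),8,"pics/ov6b.png")
t=cv2.imread("pics/top0.png")
p=fit(m,t,[.4765,.1387,.145],rect(.056,.066,.056,"outlow","yY")+BIN_IN,0,w=1.6); print("top",p.round(4))
E
python3 e.py
```

```text
inX 25 mean -0.02 std 0.23 px
   iny 25 mean 0.04 std 0.47 px
inner far [0.4721 0.1463 0.1538]
   inX 25 mean -0.03 std 0.23 px
   iny 25 mean 0.04 std 0.47 px
inner far [0.472  0.1463 0.1544]
   outx 25 mean -0.05 std 0.27 px
   outlowY 24 mean -0.05 std 0.33 px
outer [0.4715 0.1401 0.152 ]
   outx 25 mean -0.03 std 0.21 px
   outlowY 2 mean -0.00 std 0.55 px
outer [0.4701 0.1483 0.1502]
   inX 25 mean -0.23 std 0.11 px
   iny 9 mean 1.10 std 0.20 px
   outx 25 mean 0.23 std 0.28 px
   outlowY 23 mean -0.15 std 0.22 px
mix [0.4721 0.1406 0.1499]
   inX 25 mean -0.28 std 0.29 px
   iny 25 mean -0.00 std 0.44 px
   outx 25 mean 0.23 std 0.24 px
   outlowY 1 mean 0.20 std 0.00 px
mix [0.4712 0.1464 0.1602]
   outlowy 25 mean 0.52 std 0.15 px
   outlowY 25 mean -0.42 std 0.21 px
   inx 25 mean -0.00 std 0.17 px
   inX 25 mean -0.00 std 0.16 px
   iny 13 mean 0.08 std 0.40 px
   inY 25 mean -0.09 std 0.14 px
top [0.4765 0.1388 0.1447]
```

View pics/ov6b.png

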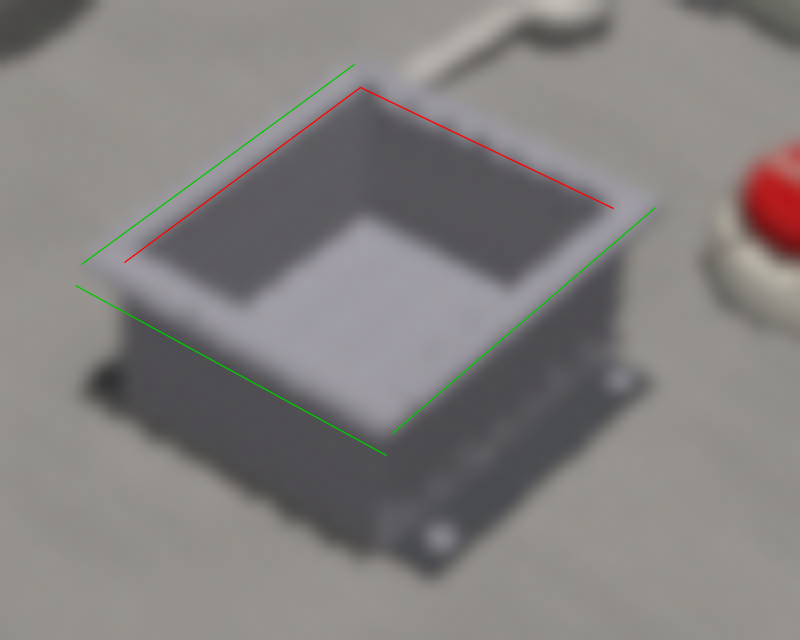

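Request:
apply_moves([
  [0.0005,-0.0029,0],
  [0,0,-0.006],
  [0,0,-0.008],
  [0,0,-0.006],
  [0,0,-0.003],
  [0,0,0],
  [0,0,0],
], hand=[1,1,1,1,1,1,1], spin=[0,0,0,0,0,0,0])

```text
clock: 7.08
ee_pos: [0.4757, 0.137, 0.1002]
tcp_rot: [[0.143, -0.99, -0.001], [-0.99, -0.143, -0.0], [0.0, 0.001, -1.0]]
wrist_force: [-0.0, -0.5, -3.1]
finger_gap: 0.0137
```

```bash
python3 look.py 5 "(200,300,210,330)" "(190,280,240,350)"
python3 - <<'E'
from vis import *
from plant import env
m=env.camera_model("top"); ms=env.camera_model("scene")
s=env.sense(); z=s["ee_pos"][2]-.0337; hx,hy=.056,.065
img=cv2.imread("pics/top5.png"); im=cv2.imread("pics/scene5.png")
E=[((-hx,-hy,.028),(-.035,-hy,.028),0,"y"),((-hx,-hy,.028),(-hx,-hy+.012,.028),0,"x")]
print("top",fit(m,img,[.4765,.1387,.145],E,z,w=1.6).round(4))
E=[((-hx,-hy,.028),(-hx,hy,.028),0,"x"),((-hx,hy,.028),(hx,hy,.028),0,"Y"),((hx,-.02,.028),(hx,hy,.028),0,"X"),((-hx,-hy,.028),(-.02,-hy,.028),0,"y")]
print("scene",fit(ms,im,[.4722,.1405,.145],E,z,w=1.6,iters=8).round(4))
E
```

```text
[0.4757 0.137  0.1002] [-0.01 -0.52 -3.14] [ 0.02 -0.01 -0.  ] 0.013749080942212537
   y 25 mean -0.00 std 0.16 px
   x 25 mean -0.00 std 0.07 px
top [0.4762 0.1378 0.1521]
   x 19 mean 0.01 std 0.08 px
   Y 15 mean -0.00 std 0.48 px
   X 16 mean -0.06 std 0.29 px
   y 23 mean 0.02 std 0.11 px
scene [0.473  0.1414 0.1451]
```

View pics/scene5c.png

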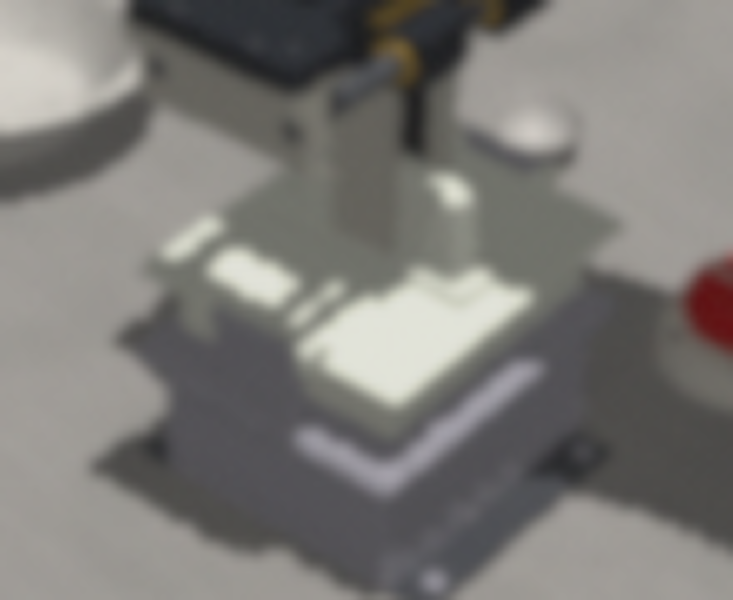

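Request:
apply_moves([
  [0,0,-0.002],
  [0,0,-0.001],
  [0,0,-0.001],
  [0,0,-0.001],
  [0,0,0],
  [0,0,0],
], hand=[1,1,1,1,1,1], spin=[0,0,0,0,0,0])

```text
clock: 7.68
ee_pos: [0.476, 0.1372, 0.0957]
tcp_rot: [[0.143, -0.99, 0.0], [-0.99, -0.143, 0.0], [-0.0, -0.0, -1.0]]
wrist_force: [-0.5, 1.1, -1.4]
finger_gap: 0.0133
```

Request:
apply_moves([
  [0,0,-0.001],
  [0,0,-0.001],
  [0,0,0],
  [0,0,0],
], hand=[1,1,1,1], spin=[0,0,0,0])

```text
clock: 8.02
ee_pos: [0.4761, 0.1377, 0.0949]
tcp_rot: [[0.144, -0.99, 0.001], [-0.99, -0.144, 0.001], [-0.001, -0.001, -1.0]]
wrist_force: [-4.9, 2.2, 19.4]
finger_gap: 0.0138
```

```bash
python3 -c "
from plant import env
import numpy as np
s=env.sense();print({k:np.round(s[k],3) for k in ('ee_pos','wrist_force','torque')})"
```

```text
{'ee_pos': array([0.476, 0.138, 0.095]), 'wrist_force': array([-4.931,  2.152, 19.407]), 'torque': array([-0.7  ,  0.899, -0.084])}
```

Request:
apply_moves([
  [0,0,0.002],
  [0.0006,0.0009,0],
  [0,0,-0.001],
  [0,0,-0.0006],
  [0,0,0],
  [0,0,0],
], hand=[1,1,1,1,1,1], spin=[0,0,0,0,0,0])

```text
clock: 8.52
ee_pos: [0.476, 0.1381, 0.0944]
tcp_rot: [[0.143, -0.99, -0.0], [-0.99, -0.143, 0.0], [-0.0, 0.0, -1.0]]
wrist_force: [-4.1, -0.9, 13.2]
finger_gap: 0.0137
```

```bash
cat > st.py <<'E'
from plant import env
import numpy as np
s=env.sense();print({k:np.round(s[k],4).tolist() for k in ('ee_pos','wrist_force','torque')})
F=np.array(s['wrist_force'])-[0,0,-2.9];T=np.array(s['torque'])
if F[2]>3: print("F",F.round(1),"cop x,y rel TCP mm",[round(1e3*(-(T[1]+.03*F[0])/F[2]),1),round(1e3*(T[0]-.03*F[1])/F[2],1)])
E
python3 st.py
```

```text
{'ee_pos': [0.476, 0.1381, 0.0944], 'wrist_force': [-4.1177, -0.9094, 13.2469], 'torque': [-0.0511, 0.5964, 0.0527]}
F [-4.1 -0.9 16.1] cop x,y rel TCP mm [np.float64(-29.3), np.float64(-1.5)]
```

Request:
apply_moves([
  [0,0,0.002],
  [0.0009,0.0001,0],
  [0,0,-0.001],
  [0,0,-0.001],
  [0,0,0],
  [0,0,0],
], hand=[1,1,1,1,1,1], spin=[0,0,0,0,0,0])

```text
clock: 9.02
ee_pos: [0.4773, 0.1383, 0.0942]
tcp_rot: [[0.143, -0.99, -0.0], [-0.99, -0.143, 0.0], [-0.0, 0.0, -1.0]]
wrist_force: [-2.7, -0.6, 8.4]
finger_gap: 0.0136
```

```bash
python3 st.py
```

```text
{'ee_pos': [0.4773, 0.1383, 0.0942], 'wrist_force': [-2.6614, -0.6231, 8.3577], 'torque': [0.0963, 0.306, -0.0114]}
F [-2.7 -0.6 11.3] cop x,y rel TCP mm [np.float64(-20.1), np.float64(10.2)]
```

Request:
apply_moves([
  [0,0,0.002],
  [0.0006,-0.0002,0],
  [0,0,-0.001],
  [0,0,-0.001],
  [0,0,0],
  [0,0,0],
], hand=[1,1,1,1,1,1], spin=[0,0,0,0,0,0])

```text
clock: 9.52
ee_pos: [0.478, 0.1384, 0.0941]
tcp_rot: [[0.143, -0.99, 0.0], [-0.99, -0.143, 0.0], [-0.0, -0.0, -1.0]]
wrist_force: [-2.9, 1.4, 4.7]
finger_gap: 0.0137
```

```bash
python3 st.py
```

```text
{'ee_pos': [0.478, 0.1384, 0.0941], 'wrist_force': [-2.907, 1.3543, 4.6573], 'torque': [0.4548, 0.239, -0.0042]}
F [-2.9  1.4  7.6] cop x,y rel TCP mm [np.float64(-20.1), np.float64(54.8)]
```

Request:
apply_moves([
  [0,0,0.002],
  [0.0002,-0.0005,0],
  [0,0,-0.001],
  [0,0,-0.001],
  [0,0,0],
  [0,0,0],
], hand=[1,1,1,1,1,1], spin=[0,0,0,0,0,0])

```text
clock: 10.02
ee_pos: [0.4784, 0.1383, 0.0942]
tcp_rot: [[0.144, -0.99, 0.001], [-0.99, -0.144, 0.001], [-0.001, -0.001, -1.0]]
wrist_force: [-2.9, 5.0, 3.7]
finger_gap: 0.0139
```

```bash
python3 st.py
```

```text
{'ee_pos': [0.4784, 0.1383, 0.0942], 'wrist_force': [-2.8524, 4.9631, 3.6611], 'torque': [1.1237, 0.2186, -0.0526]}
F [-2.9  5.   6.6] cop x,y rel TCP mm [np.float64(-20.3), np.float64(148.6)]
```

```bash
cat > g.py <<'E'
from vis import *
from plant import env
m=env.camera_model("top"); ms=env.camera_model("scene")
def linefit(m,img,p,A,B,z0,w=1.5,n=60):
    g=gaussian_filter(cv2.cvtColor(img,cv2.COLOR_BGR2GRAY).astype(float),0.7)
    t=np.linspace(.08,.92,n)[:,None]; L=np.array(A)*(1-t)+np.array(B)*t
    q=proj(m,pose(p,L,z0)); d=q[-1]-q[0]; d/=np.hypot(*d); nn=np.array([-d[1],d[0]])
    s=np.arange(-w,w+.01,.1); X=q[:,None,:]+s[None,:,None]*nn
    ga=np.abs(np.gradient(map_coordinates(g,[X[...,1],X[...,0]],order=3),axis=1))
    # centroid of gradient around the peak
    k=ga.argmax(1); off=np.array([ (s[max(0,j-6):j+7]*a[max(0,j-6):j+7]).sum()/a[max(0,j-6):j+7].sum() for j,a in zip(k,ga)])
    ok=(k>0)&(k<len(s)-1)&(ga.max(1)>.5); Q=(q+off[:,None]*nn)[ok]
    W=unproj(m,Q,z0+A[2])[:,:2]
    l=cv2.fitLine(W.astype(np.float32),cv2.DIST_HUBER,0,1e-6,1e-6).ravel()
    return np.arctan2(l[1],l[0]),l[2:],ok.sum()
img=cv2.imread("pics/top0.png"); im=cv2.imread("pics/scene0.png")
for nm,mm,I,p,zz in (("top",m,img,[.4765,.1387,.145],0),("scene",ms,im,[.4721,.1406,.148],0),("scene'",ms,im,[.4718,.1463,.15],0)):
    for A,B,_,n in BIN_IN+rect(.056,.0635,.062,"out","xX")+rect(.056,.066,.056,"ol","yY"):
        a,c,k=linefit(mm,I,p,A,B,0)
        if n[-1] in "xX": a-=np.pi/2
        a=(a+np.pi/2)%np.pi-np.pi/2
        # offset in bin frame of the line
        R=np.array([[np.cos(p[2]),np.sin(p[2])],[-np.sin(p[2]),np.cos(p[2])]]); o=R@(c-np.array(p[:2]))
        print(nm,n,k,"yaw %.4f"%a,"off mm",(1e3*(o[0] if n[-1] in "xX" else o[1])).round(1),"nominal",1e3*(A[0] if n[-1] in "xX" else A[1]))
E
python3 g.py
```

```text
top inx 60 yaw 0.1436 off mm -47.1 nominal -47.0
top inX 60 yaw 0.1407 off mm 47.2 nominal 47.0
top iny 30 yaw 0.1764 off mm -54.6 nominal -55.0
top inY 60 yaw 0.1405 off mm 54.9 nominal 55.0
top outx 59 yaw 0.1421 off mm -57.9 nominal -56.0
top outX 60 yaw 0.1508 off mm 57.1 nominal 56.0
top oly 60 yaw 0.1425 off mm -64.5 nominal -66.0
top olY 60 yaw 0.1447 off mm 65.0 nominal 66.0
scene inx 31 yaw 0.1290 off mm -45.1 nominal -47.0
scene inX 60 yaw 0.1420 off mm 47.8 nominal 47.0
scene iny 20 yaw 0.1707 off mm -51.5 nominal -55.0
scene inY 27 yaw 0.1550 off mm 54.5 nominal 55.0
scene outx 60 yaw 0.1506 off mm -56.8 nominal -56.0Traceback (most recent call last):
  File "g.py", line 19, in <module>
    a,c,k=linefit(mm,I,p,A,B,0)
          ~~~~~~~^^^^^^^^^^^^^^
  File "g.py", line 14, in linefit
    l=cv2.fitLine(W.astype(np.float32),cv2.DIST_HUBER,0,1e-6,1e-6).ravel()
      ~~~~~~~~~~~^^^^^^^^^^^^^^^^^^^^^^^^^^^^^^^^^^^^^^^^^^^^^^^^^
cv2.error: OpenCV(4.12.0) /io/opencv/modules/imgproc/src/linefit.cpp:50: error: (-215:Assertion failed) count > 0 in function 'fitLine2D_wods'
```

```bash
sed -i '/^img=cv2/,$d' g.py; cp g.py lf.py
python3 - <<'E'
from lf import *
hx,hy=.056,.065
def run(tag,mm,I,p,z0,edges):
    for A,B,n in edges:
        a,c,k=linefit(mm,I,p,A,B,z0)
        if n[0] in "xX": a-=np.pi/2
        a=(a+np.pi/2)%np.pi-np.pi/2
        R=np.array([[np.cos(p[2]),np.sin(p[2])],[-np.sin(p[2]),np.cos(p[2])]]); o=R@(c-np.array(p[:2]))
        print(tag,n,k,"yaw %.4f"%a,"off mm %.1f"%(1e3*(o[0] if n[0] in "xX" else o[1])),"nominal",1e3*(A[0] if n[0] in "xX" else A[1]))
e=[((-hx,-hy,.028),(-hx,hy,.028),"x"),((hx,-hy,.028),(hx,hy,.028),"X"),((-hx,-hy,.028),(hx,-hy,.028),"y"),((-hx,hy,.028),(hx,hy,.028),"Y")]
run("top0",m,cv2.imread("pics/top0.png"),[.5555,-.1542,-.015],0,e)
f=[e[0],((-hx,-hy,.028),(-.03,-hy,.028),"y"),((-hx,hy,.028),(-.03,hy,.028),"Y")]
run("top3",m,cv2.imread("pics/top3.png"),[.5557,-.1578,-.02],.0905,f)
run("top2",m,cv2.imread("pics/top2.png"),[.5555,-.1545,-.015],0,f[:1]+[((-hx,-hy,.028),(-.035,-hy,.028),"y"),((-hx,hy,.028),(-.035,hy,.028),"Y")])
g=[((-hx,-hy,.028),(-hx,-.045,.028),"x"),((-hx,-hy,.028),(-.03,-hy,.028),"y")]
run("top4",m,cv2.imread("pics/top4.png"),[.4758,.1414,.145],.0894,g)
g2=[((-hx,-hy,.028),(hx,-hy,.028),"y")]
run("top4",m,cv2.imread("pics/top4.png"),[.4758,.1414,.145],.0894,g2)
run("top5",m,cv2.imread("pics/top5.png"),[.4762,.1380,.145],.0665,g+g2)
E
```

```text
top0 x 60 yaw -0.0141 off mm -56.6 nominal -56.0
top0 X 60 yaw -0.0066 off mm 56.1 nominal 56.0
top0 y 53 yaw -0.0198 off mm -64.8 nominal -65.0
top0 Y 33 yaw -0.0215 off mm 65.0 nominal 65.0
top3 x 59 yaw -0.0318 off mm -55.9 nominal -56.0
top3 y 60 yaw -0.0203 off mm -64.3 nominal -65.0
top3 Y 60 yaw -0.0279 off mm 65.2 nominal 65.0
top2 x 58 yaw -0.0233 off mm -56.1 nominal -56.0
top2 y 60 yaw -0.0138 off mm -64.7 nominal -65.0
top2 Y 60 yaw -0.0010 off mm 65.8 nominal 65.0
top4 x 60 yaw 0.1308 off mm -55.8 nominal -56.0
top4 y 60 yaw 0.0884 off mm -65.2 nominal -65.0
top4 y 54 yaw 0.1670 off mm -64.1 nominal -65.0
top5 x 52 yaw 0.1728 off mm -55.6 nominal -56.0
top5 y 60 yaw 0.1583 off mm -65.4 nominal -65.0
top5 y 55 yaw 0.1458 off mm -65.3 nominal -65.0
```

Request:
apply_moves([
  [0,0,0.004],
  [-0.0018,0.001,0],
  [0,0,0],
  [0,0,-0.002],
  [0,0,-0.0015],
  [0,0,0],
  [0,0,0],
], hand=[1,1,1,1,1,1,1], spin=[0,0,0,0,0,0,0])

```text
clock: 10.6
ee_pos: [0.4764, 0.1383, 0.0943]
tcp_rot: [[0.143, -0.99, -0.0], [-0.99, -0.143, -0.0], [0.0, 0.0, -1.0]]
wrist_force: [-0.3, -0.2, -3.1]
finger_gap: 0.0138
```

```bash
sed -i '/^if F/d' st.py
cat >> st.py <<'E'
if F[2]>3:
  for h in (.15,.2,.25):
    x=-(T[1]+h*F[0])/F[2]; y=(T[0]-h*F[1])/F[2]; print("h",h,"cop local mm",np.round(1e3*np.array([.99*x+.143*y,-.143*x+.99*y]),0))
E
python3 st.py
```

```text
{'ee_pos': [0.4764, 0.1383, 0.0943], 'wrist_force': [-0.2619, -0.2316, -3.0949], 'torque': [0.0207, 0.0032, 0.0464]}
```

Request:
apply_moves([
  [0,0,-0.0007],
  [0,0,-0.0007],
  [0,0,0],
  [0,0,0],
], hand=[1,1,1,1], spin=[0,0,0,0])

```text
clock: 10.93
ee_pos: [0.476, 0.1382, 0.0937]
tcp_rot: [[0.143, -0.99, -0.0], [-0.99, -0.143, -0.0], [0.0, 0.0, -1.0]]
wrist_force: [-4.2, -0.9, 10.4]
finger_gap: 0.0136
```

```bash
python3 st.py
```

```text
{'ee_pos': [0.476, 0.1382, 0.0937], 'wrist_force': [-4.179, -0.8725, 10.4424], 'torque': [-0.1787, 0.5392, 0.0005]}
h 0.15 cop local mm [ 6. -4.]
h 0.2 cop local mm [22. -3.]
h 0.25 cop local mm [38. -2.]
```

Request:
apply_moves([
  [0,0,0.002],
  [0,0,0],
  [0,0,0],
], hand=[1,1,1], spin=[0,0,0])

```text
clock: 11.18
ee_pos: [0.4765, 0.1385, 0.0951]
tcp_rot: [[0.143, -0.99, 0.0], [-0.99, -0.143, 0.0], [-0.0, -0.0, -1.0]]
wrist_force: [0.2, -0.5, -2.3]
finger_gap: 0.0137
```

```bash
python3 look.py 6 "(210,290,240,330)" "(190,280,240,350)"; python3 st.py
```

```text
[0.4765 0.1385 0.0951] [ 0.23 -0.45 -2.32] [-0.05  0.05 -0.01] 0.013654644604223411
{'ee_pos': [0.4764, 0.1384, 0.0949], 'wrist_force': [-0.3989, -1.4483, -2.1778], 'torque': [-0.0038, 0.0448, 0.0054]}
```

View pics/scene6c.png

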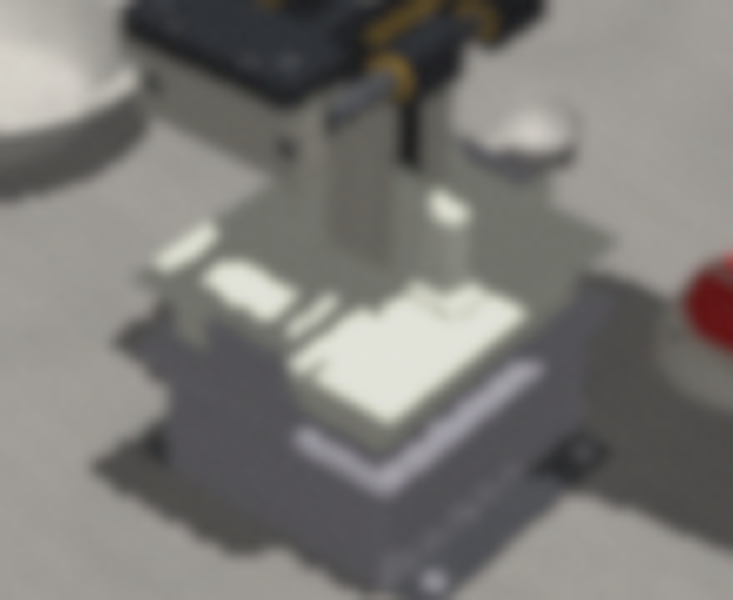

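View pics/top6c.png

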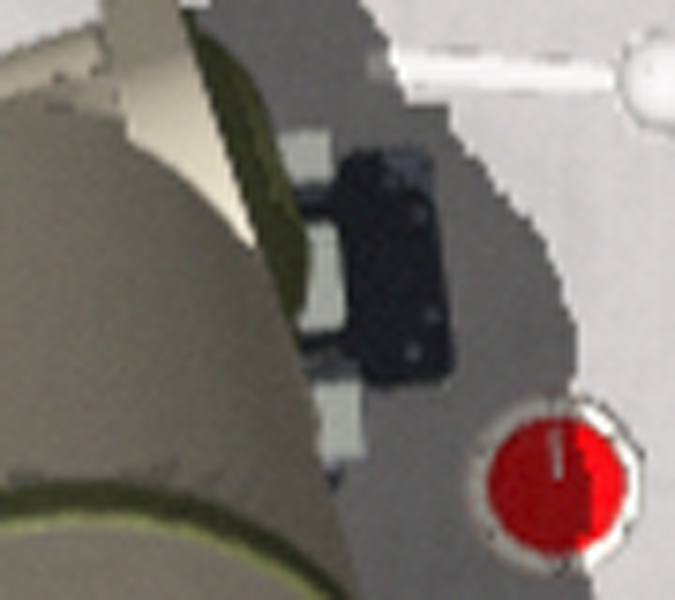

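```bash
cat > six.py <<'E'
from lf import *
from scipy.spatial.transform import Rotation as Ro
hx,hy=.056,.065
E=[((-hx,-hy,.028),(-hx,hy,.028),"x"),((-hx,hy,.028),(hx,hy,.028),"Y"),((hx,-.01,.028),(hx,hy,.028),"X"),((-hx,-hy,.028),(hx,-hy,.028),"y")]
def tr(p,L): return Ro.from_euler("ZYX",[p[3],p[5],p[4]]).apply(L)+p[:3]
def six(mm,I,p,w=1.6,n=40):
    g=gaussian_filter(cv2.cvtColor(I,cv2.COLOR_BGR2GRAY).astype(float),0.8); p=np.array(p,float)
    for it in range(8):
        Ls=[];N=[];Q=[];nm=[]
        for A,B,k in E:
            t=np.linspace(.05,.95,n)[:,None]; L=np.array(A)*(1-t)+np.array(B)*t
            q=proj(mm,tr(p,L)); d=q[-1]-q[0]; d/=np.hypot(*d); nn=np.array([-d[1],d[0]])
            s=np.arange(-w,w+.01,.1); X=q[:,None,:]+s[None,:,None]*nn
            ga=np.abs(np.gradient(map_coordinates(g,[X[...,1],X[...,0]],order=3),axis=1))/.1
            for i in range(n):
                j=ga[i].argmax()
                if j in(0,len(s)-1) or ga[i,j]<5: continue
                Ls.append(L[i]);N.append(nn);Q.append(q[i]+s[j]*nn);nm.append(k)
        Ls,N,Q=map(np.array,(Ls,N,Q)); p0=p.copy()
        pr=lambda v: np.r_[((proj(mm,tr(v,Ls))-Q)*N).sum(1),[(v[2]-z0)/.001*1.0]]
        z0=p0[2] if it==0 else z0
        p=least_squares(pr,p,loss="soft_l1",f_scale=.3,x_scale=[1e-3]*3+[1e-2]*3).x
    r=pr(p)[:-1]; nm=np.array(nm)
    return p,{k:(int((nm==k).sum()),round(r[nm==k].std(),2)) for k in "xYXy"}
for f,zt,y in (("scene4",.1231,.1438),("scene5",.1002,.1414),("scene6",.0951,.141)):
    p,i=six(ms,cv2.imread(f"pics/{f}.png"),[.4725,y,zt-.0337,.144,0,0]); print(f,p.round(4),i)
E
python3 six.py
```

```text
scene4 [0.4719 0.1443 0.0895 0.1462 0.0048 0.0021] {'x': (33, np.float64(0.17)), 'Y': (28, np.float64(0.52)), 'X': (28, np.float64(0.29)), 'y': (21, np.float64(0.34))}
scene5 [0.473  0.1415 0.0666 0.1514 0.003  0.0038] {'x': (30, np.float64(0.12)), 'Y': (22, np.float64(0.38)), 'X': (21, np.float64(0.35)), 'y': (20, np.float64(0.38))}
scene6 [ 0.4753  0.1416  0.0614  0.1251  0.004  -0.0399] {'x': (32, np.float64(0.33)), 'Y': (20, np.float64(0.47)), 'X': (33, np.float64(0.36)), 'y': (24, np.float64(0.39))}
```

Request:
apply_moves([
  [0,0,0.012],
  [0,0,0.018],
  [0.0045,-0.0165,0],
  [0.009,-0.033,0],
  [0.009,-0.033,0],
  [0.009,-0.033,0],
  [0.009,-0.033,0],
  [0.009,-0.033,0],
  [0.009,-0.033,0],
  [0.009,-0.033,0],
  [0.009,-0.033,0],
  [0.0025,-0.0145,0],
], hand=[1,1,1,1,1,1,1,1,1,1,1,1], spin=[0,0,-0.008,-0.0183,-0.0183,-0.0183,-0.0183,-0.0183,-0.0183,-0.0183,-0.0183,-0.008])

```text
clock: 12.28
ee_pos: [0.5562, -0.1618, 0.1249]
tcp_rot: [[-0.024, -1.0, 0.001], [-1.0, 0.024, -0.002], [0.002, -0.001, -1.0]]
wrist_force: [0.3, -0.4, -2.2]
finger_gap: 0.014
```

Request:
apply_moves([
  [0,0,-0.012],
  [0,0,-0.014],
  [0,0,-0.014],
  [0,0,-0.014],
  [0,0,-0.014],
  [0,0,-0.012],
  [0,0,-0.005],
  [0,0,-0.002],
  [0,0,0],
  [0,0,0],
], hand=[1,1,1,1,1,1,1,1,1,1], spin=[0,0,0,0,0,0,0,0,0,0])

```text
clock: 13.12
ee_pos: [0.5557, -0.1565, 0.0385]
tcp_rot: [[-0.019, -1.0, 0.0], [-1.0, 0.019, -0.0], [0.0, -0.0, -1.0]]
wrist_force: [-0.8, 0.2, -2.8]
finger_gap: 0.0136
```

Request:
apply_moves([
  [0,0,-0.001],
  [0,0,-0.001],
  [0,0,-0.001],
  [0,0,0],
  [0,0,0],
], hand=[1,1,1,1,1], spin=[0,0,0,0,0])

```text
clock: 13.53
ee_pos: [0.5555, -0.1565, 0.0352]
tcp_rot: [[-0.019, -1.0, 0.0], [-1.0, 0.019, -0.0], [0.0, -0.0, -1.0]]
wrist_force: [0.5, -0.4, -3.1]
finger_gap: 0.0136
```

```bash
python3 st.py
```

```text
{'ee_pos': [0.5555, -0.1565, 0.0352], 'wrist_force': [0.4779, -0.3839, -3.0663], 'torque': [0.0109, -0.0072, -0.0135]}
```

Request:
apply_moves([
  [0,0,-0.001],
  [0,0,-0.001],
  [0,0,0],
  [0,0,0],
], hand=[1,1,1,1], spin=[0,0,0,0])

```text
clock: 13.87
ee_pos: [0.5564, -0.1566, 0.034]
tcp_rot: [[-0.019, -1.0, 0.002], [-1.0, 0.019, -0.0], [0.0, -0.002, -1.0]]
wrist_force: [1.2, 1.5, 7.2]
finger_gap: 0.0139
```

```bash
python3 st.py
```

```text
{'ee_pos': [0.5564, -0.1566, 0.034], 'wrist_force': [1.2058, 1.4778, 7.2224], 'torque': [0.1979, 0.3394, -0.0267]}
h 0.15 cop local mm [-51.   5.]
h 0.2 cop local mm [-58.  -1.]
h 0.25 cop local mm [-65.  -8.]
```

Request:
apply_moves([
  [0,0,0],
  [0,0,0],
  [0,0,-0.001],
  [0,0,-0.001],
  [0,0,0],
  [0,0,0],
  [0,0,0],
  [0,0,0],
  [0,0,0],
], hand=[0.8,0.8,0.8,0.8,1,1,1,1,1], spin=[0,0,0,0,0,0,0,0,0], force=60)

```text
clock: 14.62
ee_pos: [0.5552, -0.1565, 0.0309]
tcp_rot: [[-0.019, -1.0, -0.001], [-1.0, 0.019, 0.0], [-0.0, 0.001, -1.0]]
wrist_force: [0.2, 0.1, -3.4]
finger_gap: 0.0136
```

```bash
python3 st.py
```

```text
{'ee_pos': [0.5552, -0.1565, 0.0309], 'wrist_force': [0.158, 0.0713, -3.3641], 'torque': [0.0801, -0.0135, 0.0208]}
```

```bash
python3 look.py 7 "(180,280,310,430)" "(130,230,310,430)"
```

```text
[ 0.5552 -0.1565  0.0309] [ 0.16  0.07 -3.36] [ 0.08 -0.01  0.02] 0.013608178938410393
```

View pics/scene7c.png

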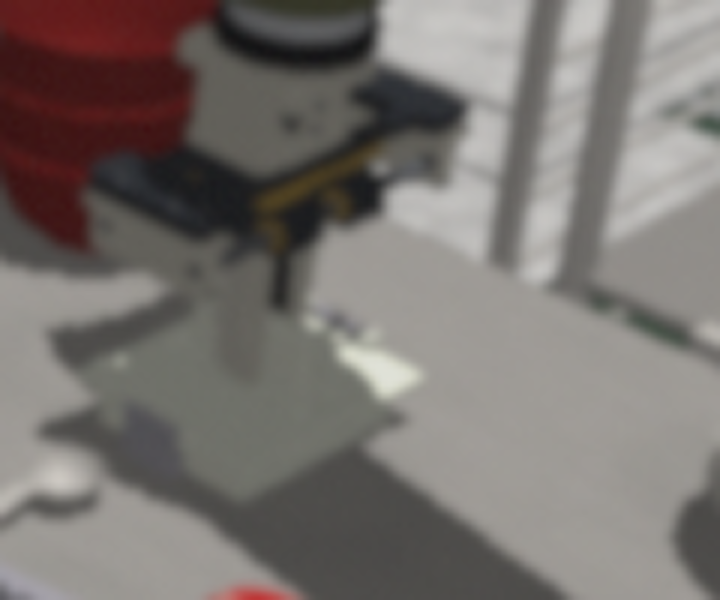

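View pics/top7c.png

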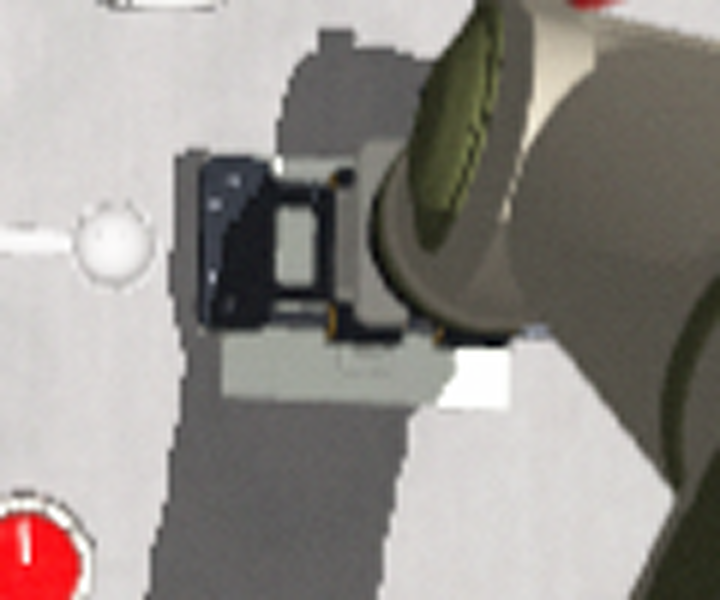

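```bash
sed -i '/^for f,zt/,$d' six.py
cat > s7.py <<'E'
from six import *
for f,z in (("scene2",0),("scene7",0),("scene3",.0905)):
  for y in (-.1505,-.1535):
    p,i=six(ms,cv2.imread(f"pics/{f}.png"),[.5518,y,z,-.018,0,0]); print(f,p.round(4),i)
from vis import *
for f,z in (("top0",0),("top2",0),("top7",0)):
    print(f,fit(m,cv2.imread(f"pics/{f}.png"),[.5555,-.1555,-.018],lowedges(.056,.065,.028,.18),z,w=1.8).round(4))
E
python3 s7.py
```

```text
scene2 [ 0.552  -0.1491  0.      0.0283  0.0274 -0.0151] {'x': (12, np.float64(0.23)), 'Y': (18, np.float64(0.38)), 'X': (40, np.float64(0.05)), 'y': (26, np.float64(0.65))}
scene2 [ 0.552  -0.1491  0.      0.028   0.0275 -0.0146] {'x': (12, np.float64(0.23)), 'Y': (18, np.float64(0.39)), 'X': (40, np.float64(0.05)), 'y': (26, np.float64(0.65))}
scene7 [ 5.542e-01 -1.493e-01  2.000e-04  1.800e-02  5.370e-02  1.390e-02] {'x': (12, np.float64(0.07)), 'Y': (18, np.float64(0.59)), 'X': (40, np.float64(0.11)), 'y': (35, np.float64(0.7))}
scene7 [ 5.541e-01 -1.493e-01  2.000e-04  1.830e-02  5.380e-02  1.250e-02] {'x': (12, np.float64(0.07)), 'Y': (18, np.float64(0.59)), 'X': (40, np.float64(0.11)), 'y': (35, np.float64(0.72))}
scene3 [ 0.5525 -0.1522  0.0904 -0.025   0.0296  0.0049] {'x': (8, np.float64(0.26)), 'Y': (33, np.float64(0.67)), 'X': (40, np.float64(0.18)), 'y': (33, np.float64(0.46))}
scene3 [ 0.5525 -0.1522  0.0904 -0.0258  0.0296  0.0054] {'x': (8, np.float64(0.26)), 'Y': (33, np.float64(0.68)), 'X': (40, np.float64(0.18)), 'y': (33, np.float64(0.47))}
   x 25 mean -0.01 std 0.22 px
   y 25 mean -0.07 std 0.04 px
   Y 25 mean 0.07 std 0.05 px
top0 [ 0.5551 -0.1541 -0.0147]
   x 24 mean 0.03 std 0.31 px
   y 25 mean -0.11 std 0.03 px
   Y 25 mean 0.11 std 0.06 px
top2 [ 0.5553 -0.1544 -0.0234]
   x 23 mean 0.00 std 0.12 px
   y 25 mean -0.10 std 0.00 px
   Y 25 mean 0.10 std 0.02 px
top7 [ 0.5578 -0.1568 -0.018 ]
```

Request:
apply_moves([
  [0,0,0.004],
  [0,0,0.008],
  [0,0,0.012],
  [0,0,0.012],
  [0,0,0.012],
  [0,0,0.012],
  [0,0,0.012],
  [0,0,0.01],
  [0,0,0.006],
  [-0.0045,0.0165,0],
  [-0.009,0.033,0],
], hand=[1,1,1,1,1,1,1,1,1,1,1], spin=[0,0,0,0,0,0,0,0,0,0.008,0.0183])

```text
clock: 15.63
ee_pos: [0.5431, -0.1106, 0.1203]
tcp_rot: [[0.002, -1.0, 0.003], [-1.0, -0.002, -0.002], [0.002, -0.003, -1.0]]
wrist_force: [1.0, 0.9, -3.0]
finger_gap: 0.0136
```

Request:
apply_moves([
  [-0.009,0.033,0],
  [-0.009,0.033,0],
  [-0.009,0.033,0],
  [-0.009,0.033,0],
  [-0.009,0.033,0],
  [-0.009,0.033,0],
  [-0.009,0.033,0],
  [-0.0045,0.0144,-0.003],
  [0,0,-0.008],
  [0,0,-0.008],
  [0,0,0],
], hand=[1,1,1,1,1,1,1,1,1,1,1], spin=[0.0183,0.0183,0.0183,0.0183,0.0183,0.0183,0.0183,0.0081,0,0,0])

```text
clock: 16.55
ee_pos: [0.474, 0.1373, 0.099]
tcp_rot: [[0.142, -0.99, -0.002], [-0.99, -0.142, -0.001], [0.001, 0.002, -1.0]]
wrist_force: [0.0, -0.1, -2.5]
finger_gap: 0.0139
```

```bash
python3 look.py 8 "(210,290,240,330)" "(190,280,240,350)"; python3 st.py
cat > h.py <<'E'
import sys
from six import *
k=sys.argv[1]; zt=float(sys.argv[2]); z=zt-.031
p,i=six(ms,cv2.imread(f"pics/scene{k}.png"),[.472,.141,z,.144,0,0]); print("scene six",p.round(4),i)
I=cv2.imread(f"pics/top{k}.png")
E2=[((-hx,-hy,.028),(-.03,-hy,.028),0,"y"),((-hx,-hy,.028),(-hx,-.045,.028),0,"x")]
print("top",fit(m,I,[.4765,.1387,.144],E2,z,w=1.8).round(4))
E
python3 h.py 8 $(python3 -c "
from plant import env
print(env.sense()['ee_pos'][2])")
```

```text
[0.474  0.1373 0.099 ] [ 0.05 -0.11 -2.46] [-0.05  0.04 -0.07] 0.01386380143433157
{'ee_pos': [0.4744, 0.1368, 0.0997], 'wrist_force': [0.1198, 0.2232, -2.5642], 'torque': [0.0116, 0.0041, -0.007]}
scene six [ 0.473   0.1411  0.0688  0.1408  0.0031 -0.0047] {'x': (32, np.float64(0.19)), 'Y': (22, np.float64(0.43)), 'X': (35, np.float64(0.3)), 'y': (17, np.float64(0.55))}
   y 25 mean 0.00 std 0.15 px
   x 25 mean -0.00 std 0.12 px
top [0.4755 0.1386 0.1588]
```

View pics/scene8c.png

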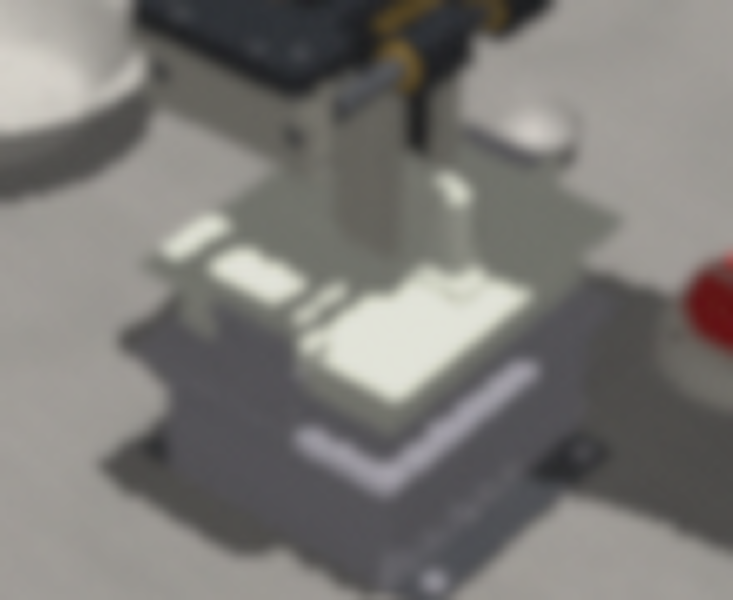

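View pics/top8c.png

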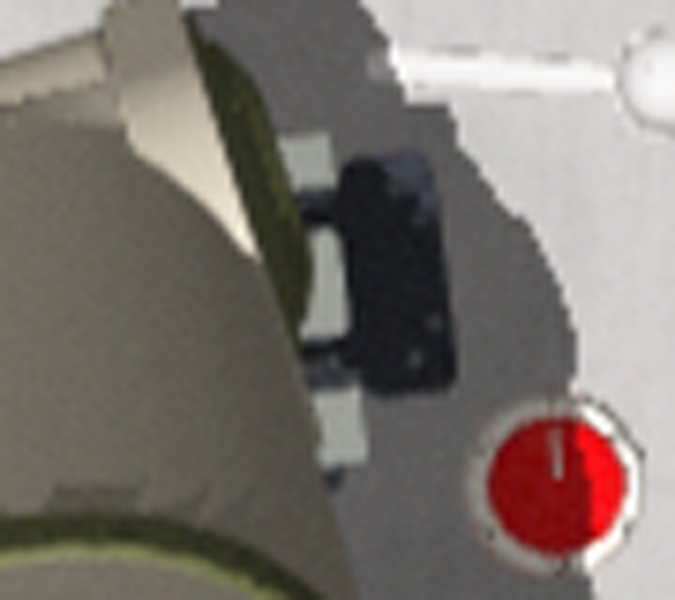

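Request:
apply_moves([
  [0,0.0012,-0.002],
  [0,0,-0.002],
  [0,0,-0.001],
  [0,0,0],
  [0,0,0],
], hand=[1,1,1,1,1], spin=[0.001,0,0,0,0])

```text
clock: 17.07
ee_pos: [0.4745, 0.1394, 0.0951]
tcp_rot: [[0.144, -0.99, -0.0], [-0.99, -0.144, -0.0], [0.0, 0.0, -1.0]]
wrist_force: [0.6, -0.6, -3.0]
finger_gap: 0.0137
```

Request:
apply_moves([
  [0,0,-0.0005],
  [0,0,-0.0005],
  [0,0,0],
  [0,0,0],
], hand=[1,1,1,1], spin=[0,0,0,0])

```text
clock: 17.4
ee_pos: [0.4744, 0.1396, 0.0941]
tcp_rot: [[0.144, -0.99, -0.0], [-0.99, -0.144, 0.0], [-0.0, 0.0, -1.0]]
wrist_force: [0.5, 0.8, -3.3]
finger_gap: 0.0136
```

```bash
python3 st.py
```

```text
{'ee_pos': [0.4744, 0.1396, 0.0941], 'wrist_force': [0.4679, 0.7697, -3.2586], 'torque': [0.0142, 0.0007, 0.0342]}
```

Request:
apply_moves([
  [0,-0.0008,0],
  [0,0,-0.0005],
  [0,0,0],
  [0,0,0],
], hand=[1,1,1,1], spin=[0,0,0,0])

```text
clock: 17.73
ee_pos: [0.4744, 0.1388, 0.0936]
tcp_rot: [[0.144, -0.99, -0.0], [-0.99, -0.144, -0.0], [0.0, 0.0, -1.0]]
wrist_force: [-1.0, -0.4, -2.6]
finger_gap: 0.0135
```

```bash
python3 look.py 9 "(210,290,240,330)" "(190,280,240,350)"; python3 st.py; sed -i 's/^print("top".*/q=fit(m,I,[.4765,.1387,.144],E2,z,w=1.8); d=q[2]-.1435; print("top",q.round(4),"pinned",(q[:2]+d*np.array([.065,-.056])).round(4))/' h.py;  python3 h.py 9 .0936
```

```text
[0.4744 0.1388 0.0936] [-0.99 -0.36 -2.6 ] [0.02 0.01 0.01] 0.013464417339382655
{'ee_pos': [0.4744, 0.1388, 0.0936], 'wrist_force': [0.4191, 0.9899, -1.4668], 'torque': [0.0105, -0.0288, 0.0532]}
scene six [ 4.730e-01  1.408e-01  6.260e-02  1.076e-01  4.000e-04 -9.200e-03] {'x': (33, np.float64(0.57)), 'Y': (20, np.float64(0.41)), 'X': (33, np.float64(0.19)), 'y': (23, np.float64(0.42))}
   y 25 mean -0.00 std 0.00 px
   x 25 mean -0.03 std 0.40 px
top [0.4822 0.136  0.0557] pinned [0.4764 0.1409]
```

Request:
apply_moves([
  [0,0,-0.0005],
  [0,0,-0.0004],
  [0,0,0],
  [0,0,0],
], hand=[1,1,1,1], spin=[0,0,0,0])

```text
clock: 18.17
ee_pos: [0.4744, 0.1388, 0.0927]
tcp_rot: [[0.144, -0.99, -0.0], [-0.99, -0.144, -0.0], [0.0, 0.0, -1.0]]
wrist_force: [0.5, 0.8, -2.2]
finger_gap: 0.0134
```

```bash
python3 st.py
```

```text
{'ee_pos': [0.4744, 0.1388, 0.0927], 'wrist_force': [0.4809, 0.827, -2.1541], 'torque': [0.0367, 0.026, 0.0534]}
```

Request:
apply_moves([
  [0,0,-0.0004],
  [0,0,-0.0003],
  [0,0,0],
  [0,0,0],
], hand=[1,1,1,1], spin=[0,0,0,0])

```text
clock: 18.5
ee_pos: [0.4744, 0.1387, 0.092]
tcp_rot: [[0.144, -0.99, -0.0], [-0.99, -0.144, -0.0], [0.0, 0.0, -1.0]]
wrist_force: [-0.8, 0.4, -3.4]
finger_gap: 0.0137
```

```bash
python3 st.py
```

```text
{'ee_pos': [0.4744, 0.1387, 0.092], 'wrist_force': [-0.798, 0.3873, -3.3796], 'torque': [0.061, 0.1177, 0.0005]}
```

Request:
apply_moves([
  [0,0,-0.0005],
  [0,0,-0.0005],
  [0,0,0],
  [0,0,0],
], hand=[1,1,1,1], spin=[0,0,0,0])

```text
clock: 18.83
ee_pos: [0.4744, 0.1388, 0.0909]
tcp_rot: [[0.144, -0.99, -0.0], [-0.99, -0.144, -0.0], [0.0, 0.0, -1.0]]
wrist_force: [-1.1, -0.3, -2.8]
finger_gap: 0.0133
```

```bash
python3 st.py
```

```text
{'ee_pos': [0.4744, 0.1388, 0.0909], 'wrist_force': [-1.053, -0.3453, -2.7713], 'torque': [0.0091, 0.1396, -0.0274]}
```

Request:
apply_moves([
  [0,0,-0.0008],
  [0,0,-0.0008],
  [0,0,-0.0008],
  [0,0,0],
  [0,0,0],
], hand=[1,1,1,1,1], spin=[0,0,0,0,0])

```text
clock: 19.25
ee_pos: [0.4744, 0.1387, 0.0885]
tcp_rot: [[0.144, -0.99, -0.0], [-0.99, -0.144, -0.0], [0.0, 0.0, -1.0]]
wrist_force: [-0.7, -0.5, -2.5]
finger_gap: 0.0134
```

```bash
python3 st.py
```

```text
{'ee_pos': [0.4744, 0.1387, 0.0885], 'wrist_force': [-0.6803, -0.5122, -2.5004], 'torque': [-0.0095, 0.2045, 0.0452]}
```

Request:
apply_moves([
  [-0.0003,0,-0.0008],
  [0,0,-0.0008],
  [0,0,-0.0008],
  [0,0,-0.0008],
  [0,0,-0.0008],
  [0,0,0],
  [0,0,0],
], hand=[1,1,1,1,1,1,1], spin=[0,0,0,0,0,0,0])

```text
clock: 19.83
ee_pos: [0.4742, 0.1388, 0.0846]
tcp_rot: [[0.144, -0.99, -0.0], [-0.99, -0.144, -0.0], [0.0, 0.0, -1.0]]
wrist_force: [0.3, 0.5, -2.5]
finger_gap: 0.0137
```

```bash
python3 st.py
```

```text
{'ee_pos': [0.4742, 0.1388, 0.0846], 'wrist_force': [0.2645, 0.473, -2.5323], 'torque': [0.0475, 0.0565, -0.009]}
```

Request:
apply_moves([
  [0,0.0005,0],
  [0,0.0003,0],
  [0,0,0],
  [0,0,0],
], hand=[1,1,1,1], spin=[0,0,0,0])

```text
clock: 20.17
ee_pos: [0.4742, 0.1394, 0.0847]
tcp_rot: [[0.144, -0.99, 0.0], [-0.99, -0.144, -0.0], [0.0, -0.0, -1.0]]
wrist_force: [-0.1, -1.6, -2.9]
finger_gap: 0.0136
```

Request:
apply_moves([
  [0,-0.0008,0],
  [0,-0.0005,0],
  [0,-0.0003,0],
  [0,0,0],
  [0,0,0],
], hand=[1,1,1,1,1], spin=[0,0,0,0,0])

```text
clock: 20.58
ee_pos: [0.4741, 0.138, 0.0846]
tcp_rot: [[0.144, -0.99, -0.0], [-0.99, -0.144, 0.0], [-0.0, 0.0, -1.0]]
wrist_force: [-0.9, -0.1, -2.1]
finger_gap: 0.0133
```

Request:
apply_moves([
  [-0.0003,0.0005,0],
  [0,0,-0.001],
  [0,0,-0.001],
  [0,0,-0.001],
  [0,0,0],
  [0,0,0],
], hand=[1,1,1,1,1,1], spin=[0,0,0,0,0,0])

```text
clock: 21.08
ee_pos: [0.4738, 0.1385, 0.0815]
tcp_rot: [[0.144, -0.99, -0.0], [-0.99, -0.144, -0.0], [0.0, 0.0, -1.0]]
wrist_force: [0.0, 0.1, -2.4]
finger_gap: 0.0137
```

```bash
python3 st.py
```

```text
{'ee_pos': [0.4738, 0.1385, 0.0815], 'wrist_force': [0.0363, 0.0527, -2.3779], 'torque': [0.0214, 0.0191, -0.0032]}
```

Free of side load at 11.5 mm in. Now the clips.

Request:
apply_moves([
  [0,0,-0.0007],
  [0,0,-0.0007],
  [0,0,-0.0006],
  [0,0,0],
], hand=[1,1,1,1], spin=[0,0,0,0])

```text
clock: 21.42
ee_pos: [0.4739, 0.1385, 0.0797]
tcp_rot: [[0.144, -0.99, 0.0], [-0.99, -0.144, 0.0], [-0.0, -0.0, -1.0]]
wrist_force: [-0.1, 0.3, -1.5]
finger_gap: 0.0135
```

Request:
apply_moves([
  [0,0,-0.0005],
  [0,0,-0.0005],
  [0,0,0],
], hand=[1,1,1], spin=[0,0,0])

```text
clock: 21.67
ee_pos: [0.474, 0.1386, 0.0787]
tcp_rot: [[0.144, -0.99, 0.0], [-0.99, -0.144, 0.0], [-0.0, -0.0, -1.0]]
wrist_force: [0.7, 0.1, 1.7]
finger_gap: 0.0138
```

```bash
python3 st.py
```

```text
{'ee_pos': [0.474, 0.1386, 0.0787], 'wrist_force': [0.6861, 0.1003, 1.6966], 'torque': [-0.0089, -0.0205, -0.022]}
h 0.15 cop local mm [-19.  -3.]
h 0.2 cop local mm [-26.  -3.]
h 0.25 cop local mm [-34.  -3.]
```

Request:
apply_moves([
  [0,0,-0.0005],
  [0,0,-0.0005],
  [0,0,-0.0005],
  [0,0,0],
], hand=[1,1,1,1], spin=[0,0,0,0])

```text
clock: 22.0
ee_pos: [0.4741, 0.1386, 0.0773]
tcp_rot: [[0.144, -0.99, 0.001], [-0.99, -0.144, 0.0], [-0.0, -0.001, -1.0]]
wrist_force: [-0.4, -0.5, 5.6]
finger_gap: 0.014
```

Request:
apply_moves([
  [0,0,-0.0005],
  [0,0,-0.0005],
  [0,0,0],
], hand=[1,1,1], spin=[0,0,0])

```text
clock: 22.25
ee_pos: [0.4742, 0.1386, 0.0765]
tcp_rot: [[0.144, -0.99, 0.001], [-0.99, -0.144, 0.0], [-0.0, -0.001, -1.0]]
wrist_force: [-0.4, -0.9, 7.6]
finger_gap: 0.0137
```

```bash
python3 st.py
```

```text
{'ee_pos': [0.4742, 0.1386, 0.0765], 'wrist_force': [-0.4122, -0.8833, 7.6066], 'torque': [0.0643, 0.1394, 0.0128]}
h 0.15 cop local mm [-5. 20.]
h 0.2 cop local mm [-2. 23.]
h 0.25 cop local mm [ 0. 27.]
```

Request:
apply_moves([
  [0,0,-0.0006],
  [0,0,-0.0006],
  [0,0,0],
], hand=[1,1,1], spin=[0,0,0])

```text
clock: 22.5
ee_pos: [0.4743, 0.1386, 0.0754]
tcp_rot: [[0.144, -0.99, 0.001], [-0.99, -0.144, 0.0], [-0.0, -0.001, -1.0]]
wrist_force: [-0.5, -0.2, 9.3]
finger_gap: 0.0136
```

Request:
apply_moves([
  [0,0,-0.0006],
  [0,0,-0.0006],
  [0,0,0],
], hand=[1,1,1], spin=[0,0,0])

```text
clock: 22.75
ee_pos: [0.4743, 0.1386, 0.0743]
tcp_rot: [[0.144, -0.99, 0.001], [-0.99, -0.144, 0.0], [-0.0, -0.001, -1.0]]
wrist_force: [-0.5, -0.8, 11.1]
finger_gap: 0.0137
```

```bash
python3 st.py
```

```text
{'ee_pos': [0.4743, 0.1386, 0.0743], 'wrist_force': [-0.464, -0.7588, 11.0591], 'torque': [0.0246, 0.1832, 0.0014]}
h 0.15 cop local mm [-7. 11.]
h 0.2 cop local mm [-5. 13.]
h 0.25 cop local mm [-3. 16.]
```

Request:
apply_moves([
  [0,0,-0.0006],
  [0,0,-0.0006],
  [0,0,0],
], hand=[1,1,1], spin=[0,0,0])

```text
clock: 23.0
ee_pos: [0.4743, 0.1386, 0.0728]
tcp_rot: [[0.144, -0.99, 0.001], [-0.99, -0.144, 0.0], [-0.0, -0.001, -1.0]]
wrist_force: [0.3, -0.1, 6.5]
finger_gap: 0.0135
```

Request:
apply_moves([
  [0,0,-0.0005],
  [0,0,-0.0005],
  [0,0,0],
], hand=[1,1,1], spin=[0,0,0])

```text
clock: 23.25
ee_pos: [0.4743, 0.1386, 0.0718]
tcp_rot: [[0.144, -0.99, 0.001], [-0.99, -0.144, 0.0], [-0.0, -0.001, -1.0]]
wrist_force: [-0.6, -0.6, 5.6]
finger_gap: 0.0135
```

```bash
python3 st.py
```

```text
{'ee_pos': [0.4743, 0.1386, 0.0718], 'wrist_force': [-0.5954, -0.6194, 5.6415], 'torque': [0.0599, -0.0252, -0.0002]}
h 0.15 cop local mm [16. 16.]
h 0.2 cop local mm [20. 19.]
h 0.25 cop local mm [24. 22.]
```

Request:
apply_moves([
  [0,0,-0.0005],
  [0,0,-0.0005],
  [0,0,0],
], hand=[1,1,1], spin=[0,0,0])

```text
clock: 23.5
ee_pos: [0.4733, 0.1383, 0.07]
tcp_rot: [[0.144, -0.99, -0.001], [-0.99, -0.144, -0.001], [0.0, 0.001, -1.0]]
wrist_force: [0.0, -0.6, -2.0]
finger_gap: 0.0137
```

Request:
apply_moves([
  [0,0,-0.0004],
  [0,0,-0.0004],
  [0,0,0],
], hand=[1,1,1], spin=[0,0,0])

```text
clock: 23.75
ee_pos: [0.4737, 0.1383, 0.0696]
tcp_rot: [[0.144, -0.99, -0.0], [-0.99, -0.144, -0.0], [0.0, 0.0, -1.0]]
wrist_force: [0.4, -0.2, -2.6]
finger_gap: 0.0138
```

```bash
python3 st.py
```

```text
{'ee_pos': [0.4737, 0.1383, 0.0696], 'wrist_force': [0.3889, -0.2158, -2.5685], 'torque': [-0.0126, 0.0163, 0.0225]}
```

Force dropped to just the cover's weight: clips have snapped. Seat the plate gently.

Request:
apply_moves([
  [0,0,-0.0003],
  [0,0,-0.0003],
  [0,0,0],
  [0,0,0],
], hand=[1,1,1,1], spin=[0,0,0,0])

```text
clock: 24.08
ee_pos: [0.4738, 0.1385, 0.0691]
tcp_rot: [[0.144, -0.99, -0.0], [-0.99, -0.144, 0.0], [-0.0, 0.0, -1.0]]
wrist_force: [-0.3, 0.0, -2.5]
finger_gap: 0.0136
```

```bash
python3 st.py
```

```text
{'ee_pos': [0.4738, 0.1385, 0.0691], 'wrist_force': [-0.2908, 0.0369, -2.4901], 'torque': [0.0328, -0.034, -0.0197]}
```

Request:
apply_moves([
  [0,0,-0.0003],
  [0,0,-0.0003],
  [0,0,0],
  [0,0,0],
], hand=[1,1,1,1], spin=[0,0,0,0])

```text
clock: 24.42
ee_pos: [0.4739, 0.1385, 0.0688]
tcp_rot: [[0.144, -0.99, 0.0], [-0.99, -0.144, 0.0], [-0.0, -0.0, -1.0]]
wrist_force: [-1.7, -0.3, 3.3]
finger_gap: 0.0136
```

```bash
python3 st.py
```

```text
{'ee_pos': [0.4739, 0.1385, 0.0688], 'wrist_force': [-1.6702, -0.2914, 3.3018], 'torque': [-0.0971, 0.3335, -0.0444]}
h 0.15 cop local mm [-14.  -7.]
h 0.2 cop local mm [-1. -6.]
h 0.25 cop local mm [13. -6.]
```

Request:
apply_moves([
  [0,0,-0.0003],
  [0,0,0],
  [0,0,0],
], hand=[1,1,1], spin=[0,0,0])

```text
clock: 24.67
ee_pos: [0.4739, 0.1385, 0.0687]
tcp_rot: [[0.144, -0.99, 0.0], [-0.99, -0.144, 0.0], [-0.0, -0.0, -1.0]]
wrist_force: [-1.6, 0.2, 9.0]
finger_gap: 0.0137
```

```bash
python3 st.py
```

```text
{'ee_pos': [0.4739, 0.1385, 0.0687], 'wrist_force': [-1.5733, 0.1536, 8.9524], 'torque': [-0.1378, 0.4846, 0.0152]}
h 0.15 cop local mm [-23. -10.]
h 0.2 cop local mm [-16. -12.]
h 0.25 cop local mm [-10. -14.]
```

Request:
apply_moves([
  [0,0,0],
  [0,0,0],
  [0,0,0],
  [0,0,0],
  [0,0,0],
  [0,0,0],
], hand=[0.8,0.65,0.65,0.65,0.65,0.65], spin=[0,0,0,0,0,0])

```text
clock: 25.17
ee_pos: [0.4738, 0.1385, 0.0681]
tcp_rot: [[0.144, -0.99, -0.0], [-0.99, -0.144, -0.0], [0.0, 0.0, -1.0]]
wrist_force: [0.6, 0.2, -0.6]
finger_gap: 0.0323
```

Request:
apply_moves([
  [0,0,0.005],
  [0,0,0.01],
  [0,0,0.015],
  [0,0,0.02],
  [0,0,0.025],
  [0,0,0.03],
  [0,0,0.03],
  [0,0,0.02],
  [0,0,0],
  [0,0,0],
], hand=[0.65,0.65,0.65,0.65,0.65,0.65,0.65,0.65,0.65,0.65], spin=[0,0,0,0,0,0,0,0,0,0])

```text
clock: 26.0
ee_pos: [0.4743, 0.1386, 0.225]
tcp_rot: [[0.144, -0.99, 0.003], [-0.99, -0.144, 0.001], [-0.001, -0.003, -1.0]]
wrist_force: [-0.2, -0.0, -0.3]
finger_gap: 0.0327
```

Request:
apply_moves([
  [0.006,-0.02,0],
  [0.009,-0.033,0],
  [0.009,-0.033,0],
  [0.009,-0.033,0],
  [0.009,-0.033,0],
  [0.009,-0.033,0],
  [0.009,-0.033,0],
  [0.009,-0.033,0],
  [0.009,-0.033,0],
  [0.006,-0.02,0],
  [0,0,0],
  [0,0,0],
], hand=[0.65,0.65,0.65,0.65,0.65,0.65,0.65,0.65,0.65,0.65,0.65,0.65], spin=[0,0,0,0,0,0,0,0,0,0,0,0])

```text
clock: 27.0
ee_pos: [0.557, -0.1665, 0.222]
tcp_rot: [[0.142, -0.99, -0.002], [-0.99, -0.142, 0.0], [-0.001, 0.002, -1.0]]
wrist_force: [-0.8, 0.8, -0.8]
finger_gap: 0.0326
```

```bash
python3 look.py 10 "(215,295,220,310)" "(190,290,240,350)"
python3 - <<'E'
from six import *
p,i=six(ms,cv2.imread("pics/scene10.png"),[.472,.141,.038,.144,0,0]); print("scene six",p.round(4),i)
I=cv2.imread("pics/top10.png")
q=fit(m,I,[.4765,.1387,.144],PLATE,.038,w=1.8); print("top",q.round(4))
a,b=cv2.imread("pics/top0.png"),I
d=cv2.absdiff(a,b).max(2)
for nm,(u,v) in dict(spoon=(314,220),timer=(314,274),tape=(180,222)).items(): print(nm,d[v-15:v+15,u-22:u+22].mean().round(1))
E
```

```text
[ 0.557  -0.1665  0.222 ] [-0.8   0.83 -0.85] [-0.01  0.04 -0.  ] 0.03259885253323369
scene six [ 0.4732  0.1431  0.0383  0.1586  0.0031 -0.0215] {'x': (40, np.float64(0.17)), 'Y': (40, np.float64(0.28)), 'X': (40, np.float64(0.1)), 'y': (38, np.float64(0.53))}
   plTx 25 mean 0.52 std 0.31 px
   plTX 25 mean -0.40 std 0.17 px
   plTy 22 mean 0.14 std 0.22 px
   plTY 22 mean -0.14 std 0.22 px
top [0.4764 0.1388 0.1413]
spoon 15.0
timer 27.5
tape 14.1
```

View pics/scene10c.png

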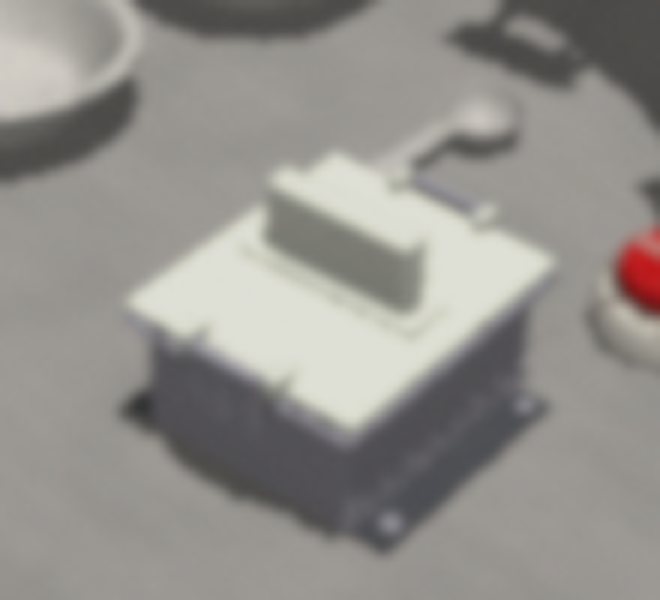

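View pics/top10.png

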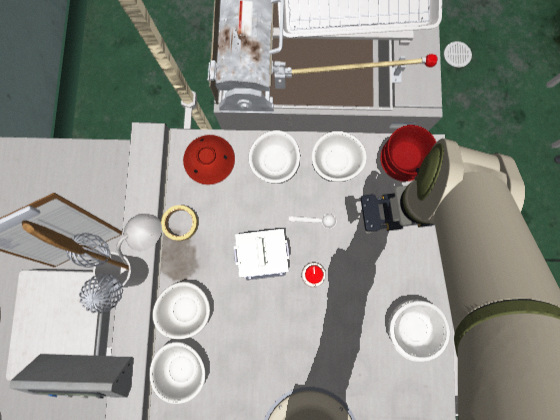

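Run:
```python
from six import *
I=cv2.imread("pics/scene10.png")
for y in ([.472,.141],[.4725,.1425],[.474,.140]):
    print(fit(ms,I,[*y,.144],PLATE,.038,w=1.6,verbose=(y[0]==.472)).round(4))
p,i=six(ms,cv2.imread("pics/scene0.png"),[.5518,-.1481,0,-.015,0,0]); print("scene0 cover on table six",p.round(4),i)
p,i=six(ms,I,[.472,.141,.038,.144,0,0],w=2.2); print("scene10",p.round(4),i)
T=cv2.imread("pics/top10.png")
p,i=six(m,T,[.4764,.1388,.038,.1435,0,0]); print("top10 six",p.round(4),i)
p,i=six(m,cv2.imread("pics/top0.png"),[.5555,-.1542,0,-.015,0,0]); print("top0 six",p.round(4),i)
r=(205,270,255,338); cv2.imwrite("pics/z10s.png",cv2.resize(I[r[0]:r[1],r[2]:r[3]],None,fx=9,fy=9,interpolation=cv2.INTER_CUBIC))
r=(225,282,230,292); cv2.imwrite("pics/z10t.png",cv2.resize(T[r[0]:r[1],r[2]:r[3]],None,fx=10,fy=10,interpolation=cv2.INTER_CUBIC))
```

```text
plTx 25 mean 0.22 std 0.15 px
   plTX 21 mean -0.33 std 0.12 px
   plTy 23 mean 0.09 std 0.47 px
   plTY 25 mean 0.07 std 0.29 px
[0.4727 0.1426 0.1505]
[0.4727 0.1425 0.1508]
[0.4727 0.1426 0.1506]
scene0 cover on table six [ 0.5524 -0.1477  0.      0.0035  0.0065 -0.0143] {'x': (40, np.float64(0.1)), 'Y': (40, np.float64(0.19)), 'X': (40, np.float64(0.09)), 'y': (40, np.float64(0.45))}
scene10 [ 0.4731  0.1432  0.0383  0.1592  0.0041 -0.0214] {'x': (40, np.float64(0.17)), 'Y': (40, np.float64(0.28)), 'X': (40, np.float64(0.1)), 'y': (40, np.float64(0.61))}
top10 six [ 0.4779  0.1376  0.0385  0.1321 -0.0537 -0.0628] {'x': (39, np.float64(0.33)), 'Y': (36, np.float64(0.26)), 'X': (40, np.float64(0.18)), 'y': (33, np.float64(0.23))}
top0 six [ 0.5559 -0.1539 -0.     -0.0145  0.0041 -0.0191] {'x': (40, np.float64(0.21)), 'Y': (25, np.float64(0.5)), 'X': (40, np.float64(0.24)), 'y': (36, np.float64(0.14))}
```

View pics/z10s.png

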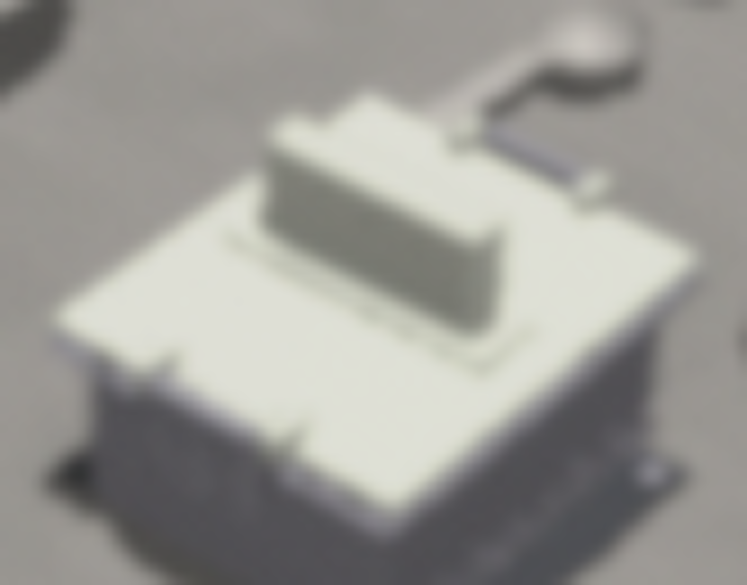

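View pics/z10t.png

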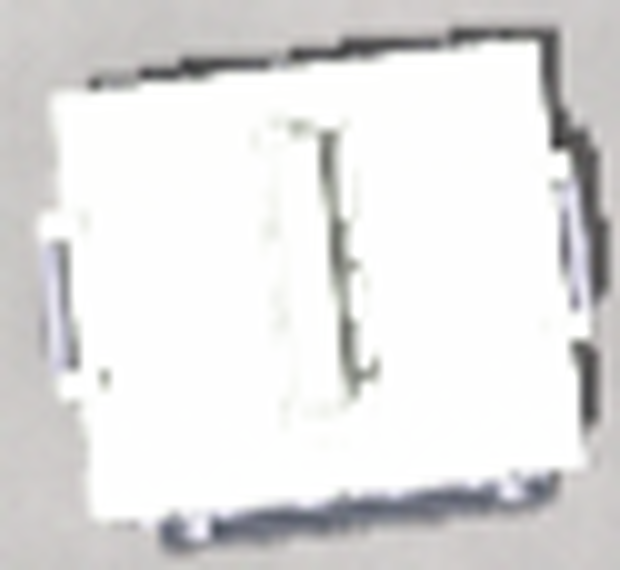

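```bash
python3 -c "
from plant import env
print(env.hand_in()); s=env.sense(); print(s['clock'],s['wrist_force'])"
```

```text
the job is handed in; nothing more can be done
None
the job is handed in; nothing more can be done
```

The cover is on the bin, clipped and released, and I handed the job in at about 27 s. No verdict was reported.

**First try:** The plug landed on the rim. The wrist force rose by about 22 N there, and the cover tilted about 0.04 rad and slipped in the grip. I took it back to its old spot on the table to level it, gripped it again at 60 N and realigned it.

**Insertion:** The plug then went in with no side load. The push on the clips built up to about 14 N and fell away in two drops, as each clip snapped shut. The force rose steeply as the plate met the rim, and I stopped at about 12 N.

**Last checks:**
- **Position:** The top camera puts the cover within about 0.1 mm of the bin's centre and 0.003 rad of its angle.
- **Height:** The gripper's height when the plate met the rim, about 24 mm below the rim-touch height, agrees with fully home.
- **Clips:** In the top picture they look alike on both sides. I had no direct reading of the clip joints, so closed clips are inferred from the force drop and that picture.
- **Bystanders:** They look unmoved in the pictures. I did not measure each one, and changing shadows made the picture-difference check inconclusive.
- **Arm:** It is clear of everything, with no contact force.

**Disagreements:**
- **Scene camera position:** It reads a few millimetres off the top camera. The two agreed on the cover relative to the bin to within 1–2 mm, so I used the top camera and the contact forces.
- **Tilt:** The scene camera fit read -0.021 rad for the seated cover. It also read -0.014 rad for the cover lying flat on the table, so I took the cover as level. A tilt fit from the top camera alone gave about -0.06 rad; I discounted it because that camera looks nearly straight down and measures tilt poorly.

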